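Unlock and switch on the studio extractor

ROBOT

A 6-joint arm with a two-finger parallel gripper is mounted at the origin on the work surface. World frame = base frame: x ahead of the robot, y to its left, z up, the work surface at z = 0. Lengths are in mm, angles in rad, forces in N, time in s.
With the tool pointing down it reaches from about 275 to 825 mm from the base axis. Payload 4.9 kg.
Tool frame: the origin (TCP) lies midway between the tips of the shut fingers; the grasp point (between the pads) lies 19 mm behind it; z points along the fingers, x is the direction in which the jaws open and shut, and the axes are right-handed (so a half turn about z gives the same grasp; the last joint's range is limited). The gripper opens to 85 mm and grips with 20 to 120 N. Pads are 22 mm wide; open, the fingers measure 114 mm over their backs; the gripper's body (76 mm by 85 mm) begins 54 mm behind the grasp point. The pads swing forward as they close: fully open they stand 13 mm farther back than shut.
Start: joints at [1.086, 0.326, -0.193, 1.052, 0, 1.437], TCP at [189.002, 516.524, 231.281] pointing down, gripper open.
Joint ranges: [-2.65, 2.65], [-0.97, 1.79], [-1.3, 1.35], [-1.93, 2.1], [-1.47, 1.37], [-3.14, 3.14]. Speed limits (rad/s): [2.57, 2.57, 3.14, 3.14, 3.14, 3.14].

INTERFACE

Orientations are given as a unit quaternion [w, x, y, z].
In Python, from bench import r, optics, finish_job gives the robot as it stands. The module is installed in compiled form; this text tells all that it offers.
- The arm moves only by the tool carry_out, never from a script. Its argument "moves" is a list of rows, each a list of 3 entries, a list of its own where there are three numbers: the opening, from 0 (shut) to 1 (fully open), then the shift along the tool's x, y, z in mm, then the turn, a rotation vector about the tool's x, y, z in degrees. A call has 1 to 5 rows; each row is the pose to reach, as a shift and turn from the pose commanded when the call began, along the tool's axes at that moment; what a row does not reach only later rows make up. A row lasts 1/8 s, in which the tool goes at most 62.5 mm and 10.7 degrees, less where a joint would pass 70% of its speed; a pose out of reach is approached as far as the arm can. A call with a gripper value outside its range is refused whole. The fingers move at their own pace and stop on an object; the grip force is fixed at half the most. Time passes only in rows, so rows that repeat a pose let the fingers close. It gives the time, the measured TCP pose, the force and the opening at its end, in the units of the state.
- r.sense(): the state, without advancing time (a new reading comes with each control period).
- optics.camera(name): name is "scene" or "top" or "wrist"; returns a dict with "frame" (384x512x3 uint8, red, green, blue), "fx", "fy", "cx", "cy" (pixels), "pose" (4x4, takes a point from camera to world coordinates). Camera axes: x right, y up, looking along -z (the intrinsics and any distortion apply to the point x, -y, -z); pixel columns grow to the right and rows downward; lengths in mm; the calibration is good to about 2 mm. The wrist camera is an equidistant fisheye: a pixel r from the principal point sees the ray r / f radians off the axis. A picture is of the moment at which its call begins. There is no depth.
- finish_job(): hands the job in, once; it reports no verdict.
The state is a dict: "time_s": time; "joint_pos": joint angles; "joint_vel": joint speeds; "joint_efforts": joint torques, N m; "tcp_pos": TCP position; "orientation": TCP orientation; "contact_force": force on the tool from outside, world axes, zero at the start; "torque": the same for the moment, N m; "gripper_width": opening from 0.0 (shut) to 1.0 (fully open).
Only numpy, scipy, OpenCV 4.12 (cv2) and the standard library are available. Lean on these libraries where they do the work, as an engineer would, in place of code of your own. Each camera call takes 0.05 s, during which the arm holds its last target.

TASK

Switch on the craft bench's dust extractor at its blue control box. Take the orange key off its sloping rest, stand it upright in the steel lock with its bow lined up with the white line and let go; then take it again from above and turn it gently to and fro, pressing only lightly, until it drops into the lock's hidden slot, and turn it clockwise until the yellow shutter has slid fully clear of the red rocker switch (never push the shutter itself). Then push the rocker's high end down with a fingertip so that it flips over, and leave the key in the lock and the jars and cup as they stand.

Things in the scene. Friction and masses are not known exactly. Their poses are not given: they have to be found in the camera images.
- control_box: Fixed blue box, 150 (x) x 210 (y) x 95 mm high, top face flat; origin under its centre, z up. In its frame: lock at x, y = -10, -55 mm; rocker pivot at (-40, 50, 99) mm; shutter in front of a dark housing (5 to 70 mm in x, 18 to 82 mm in y, up to z = 118 mm). A white line on the top runs along the box's y through the lock.
- lock_mouth (a point): Centre of the lock's round steel mouth in the box's top face (axes as the box). Bore 17 mm wide with a 8 mm chamfer, narrowing to 15.5 mm from 38 mm down, 50 mm deep; the dark spindle at its bottom has a cross-shaped slot for the key's bit. The key stands with its tip 50 mm below the mouth and drops to 60 mm when the bit finds a slot.
- lock_bottom (a point): Centre of the spindle's top, 50 mm below the mouth (axes as the box, they do not turn). Two crossing slots, 7 mm wide, 10 mm deep, at a hidden angle: never at the white line; the nearest lies 0.45 to 0.79 rad from it, on either side; the bit enters within 0.1 to 0.2 rad, best if the shaft is centred in the bore. The spindle stays put under light pressing (below 8 N).
- key: Loose key, 120 g, 111 mm long. Origin at the tip of its bit, z along the shaft from tip to bow. From the tip: flat bit 13 (y) x 4.5 (x) mm, 10 mm long; round steel neck 13.8 mm thick to 24 mm, shaft 15 mm thick to 81 mm; orange block bow 15 (x) x 36 (y) x 30 mm from 81 to 111 mm. At the start it lies flat on the rest, its z axis rising 30 degrees above level, bow upper end, the bow's 36 mm width level and overhanging the rest's 26 mm width on both sides.
- key_bow (a point): Centre of the key's orange bow, 96 mm from the tip; axes as the key.
- key_tip (a point): Tip of the key's bit; axes as the key.
- key_rest: Fixed wooden sloping rest on a base 100 (x) x 60 (y) x 8 mm; the slope is 26 mm wide, rises 30 degrees towards its own +x, with a foot stop at the low end and two 3 mm side rails along the key's shaft. The highest edge of the wood is about 60 mm up, under the shaft's upper end. Origin under the centre of the base.
- shutter (a joint): Slide of the yellow shutter plate (50 x 66 x 4 mm, top at 123 mm, 129 mm at its small tab) over the rocker, towards the box's +x: 0 shut (covering the rocker), about 0.045 fully open (m; it can go on to 0.062). The spindle's cam moves it only in the last 0.8 rad of that turn; before, the key turns freely. It stays where it is left.
- shutter_mid (a point): Centre of the shutter plate's top face. With the key engaged, turning it clockwise (seen from above) by 0.8 to 1.6 rad (plus up to 0.3 rad of play between bit and slot), against 0.04 to 0.1 N m, opens the shutter fully; a stop follows 0.3 rad later; anticlockwise it soon meets a stop.
- rocker (a joint): Angle of the red rocker switch (30 (x) x 52 (y) mm, 8 mm thick): 0 off, 0.44 rad on; it snaps over past 0.22 under about 3 N at the end and stays. The end at the box's +y stands high when off.
- rocker_high_end (a point): Point on the rocker's top face, 18 mm from its pivot towards the box's +y, near the end that stands high when off (about 107 mm over the table); pushed down some 8 mm it is on.
- paint_jar: Bystander: glass jar with blue cap, 54 mm wide, 70 mm high; origin under its centre.
- varnish_jar: Bystander: amber jar with white cap, 60 mm wide, 85 mm high; origin under its centre.
- water_cup: Bystander: blue ceramic cup, 70 mm wide, 80 mm high; origin under its centre.
There are look-alikes about, which are no part of the job. What is shaped like the key but green or turquoise is not meant.

How it is judged (in metres and radians):
On the way, in this order (a step that is already met when the one before it is completed fails the run):
1. the key stands upright in the lock's mouth, its bow along the white line, let go, the shutter still shut (horizontal distance between key_tip and lock_mouth below 0.006 m and angle between key's own z axis and vertical below 0.15 rad and z of key_tip in the frame of lock_mouth below -0.045 m and angle between the y axis of key and the y axis of control_box, either way round below 0.18 rad and contact force between key and the fingers below 0.1 N and value of joint shutter below 0.005 m), for 0.2 s.
2. the key has dropped into the hidden slot (tip more than 56 mm below the mouth), the shutter still shut (horizontal distance between key_tip and lock_mouth below 0.006 m and angle between key's own z axis and vertical below 0.15 rad and z of key_tip in the frame of lock_mouth below -0.056 m and value of joint shutter below 0.02 m), for 0.1 s.
3. the key, engaged, has turned the spindle until the shutter is open, the rocker still off (horizontal distance between key_tip and lock_mouth below 0.006 m and angle between key's own z axis and vertical below 0.15 rad and z of key_tip in the frame of lock_mouth below -0.056 m and value of joint shutter above 0.036 m and value of joint rocker below 0.1 rad), for 0.1 s.
At the end, for the whole second after the job is handed in: The rocker is on (above 0.38 rad), the shutter open by more than 36 mm, and the key rests upright (within 0.15 rad) in the lock, engaged (tip more than 56 mm below the mouth, within 6 mm of its axis), let go and still; the jars and cup stand upright (horizontal distance between key_tip and lock_mouth below 0.006 m and angle between key's own z axis and vertical below 0.15 rad and z of key_tip in the frame of lock_mouth below -0.056 m and value of joint shutter above 0.036 m and value of joint rocker above 0.38 rad and linear speed of key below 0.02 m/s and angle between each of paint_jar, varnish_jar, water_cup's own z axis and vertical below 0.1 rad); the robot touches nothing.
It fails at once if a jar or the cup is moved more than 25 mm (distance of any of paint_jar, varnish_jar, water_cup from where it was at the start of the episode above 0.025 m).
It fails at once if the key is forced: more than 60 N between key and control box (contact force between key and control_box above 60 N).
It fails at once if the fingers or the key push the shutter (more than 0.8 N) (contact force between any of the fingers, key and shutter above 0.8 N).
It fails at once if the rocker is worked before the shutter is open (value of joint rocker above 0.2 rad and value of joint shutter below 0.03 m).
It also fails if it takes over 72 s, if anything falls off the work surface, if the arm or the gripper's body presses on something with over 40 N, if the wrist force passes 120 N, or if a joint passes its speed limit or range.

## Working session

There is one attempt and no reset: what is moved stays moved. The work goes in short steps, Python scripts to look and compute and a tool call to move; the robot and the scene stay as the last step left them, time stands still between calls to the robot, and variables do not carry over. Pictures are saved under pics/ and viewed, and the job is handed in when it is done.

Besides the shell and the picture viewer there is one more tool, called as name(argument=value, ...), one argument or row to a line, values as JSON. carry_out: Moves the arm, as the interface text tells. Its arguments: {"type":"object","properties":{"moves":{"type":"array"}},"required":["moves"]}

```bash
mkdir -p pics; cat > h.py <<'E'
import numpy as np, cv2
from scipy.spatial.transform import Rotation as R
from bench import r, optics
def snap(n,f):
    c=optics.camera(n); cv2.imwrite('pics/'+f,c['frame'][:,:,::-1]); return c
def ray(c,u,v,fish=False):
    x=(u-c['cx'])/c['fx']; y=(v-c['cy'])/c['fy']
    if fish:
        t=np.hypot(x,y); s=np.sinc(t/np.pi); d=np.array([x*s,-y*s,-np.cos(t)])
    else: d=np.array([x,-y,-1.])
    P=np.array(c['pose']); return P[:3,3],P[:3,:3]@(d/np.linalg.norm(d))
def onz(c,u,v,z,fish=False):
    o,d=ray(c,u,v,fish); return o+d*(z-o[2])/d[2]
def proj(c,p,fish=False):
    P=np.array(c['pose']); q=P[:3,:3].T@(np.array(p)-P[:3,3]); x,y,z=q[0],-q[1],-q[2]
    if fish:
        rr=np.hypot(x,y); t=np.arctan2(rr,z); k=t/max(rr,1e-9); return c['cx']+c['fx']*x*k, c['cy']+c['fy']*y*k
    return c['cx']+c['fx']*x/z, c['cy']+c['fy']*y/z
def st():
    s=r.sense(); return s
def Rt():
    q=r.sense()['orientation']; return R.from_quat([q[1],q[2],q[3],q[0]])
E
python3 - <<'E'
from h import *
import pickle
d={}
for n in ['scene','top','wrist']:
    c=snap(n,n+'0.png'); d[n]=c; print(n,c['fx'],c['fy'],c['cx'],c['cy'],np.round(c['pose'],3).tolist(),[k for k in c])
pickle.dump(d,open('c0.pkl','wb'))
print(r.sense())
E
```

```text
scene 413.32539412068314 413.32539412068314 251.81567076540458 196.885742652284 [[-0.348, -0.721, 0.6, 1194.436], [0.937, -0.274, 0.215, 150.942], [0.009, 0.637, 0.771, 1002.434], [0.0, 0.0, 0.0, 1.0]] ['frame', 'fx', 'fy', 'cx', 'cy', 'pose']
top 356.84398839385335 356.84398839385335 256.8796159708403 190.48773249810034 [[-0.03, 0.995, -0.1, 407.426], [-0.999, -0.028, 0.017, -70.496], [0.014, 0.1, 0.995, 1037.099], [0.0, 0.0, 0.0, 1.0]] ['frame', 'fx', 'fy', 'cx', 'cy', 'pose']
wrist 297.3186396354542 297.3186396354542 254.16024161592694 194.79323577094678 [[0.344, -0.894, -0.287, 114.123], [0.939, 0.327, 0.107, 542.927], [-0.002, -0.306, 0.952, 372.471], [0.0, 0.0, 0.0, 1.0]] ['frame', 'fx', 'fy', 'cx', 'cy', 'pose']
{'time_s': 0.15, 'joint_pos': array([ 1.08581514e+00,  3.26766801e-01, -1.93342116e-01,  1.05198026e+00,
        3.16447437e-06,  1.43663098e+00]), 'joint_vel': array([-2.89641285e-05, -1.75297474e-03,  3.56771343e-03, -2.39823558e-04,
        1.25989663e-03,  4.70335452e-05]), 'joint_efforts': array([ 1.67525170e-03, -4.43704963e+01,  2.62663436e+01,  1.04152673e-02,
       -3.12918144e-05, -1.11782302e-05]), 'tcp_pos': array([188.78505625, 516.13106541, 230.69000668]), 'orientation': array([ 2.94702679e-04,  8.19653437e-01,  5.72859341e-01, -5.75341850e-04]), 'contact_force': array([-0.21967092, -0.87644275, -0.24634038]), 'torque': array([-0.01243477,  0.01256808,  0.0032003 ]), 'gripper_width': 1.0015209901450544}
```

View pics/scene0.png

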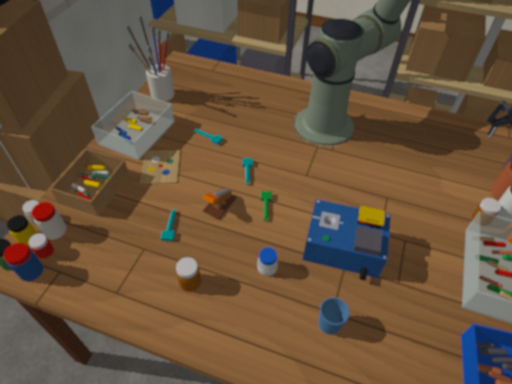

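View pics/top0.png

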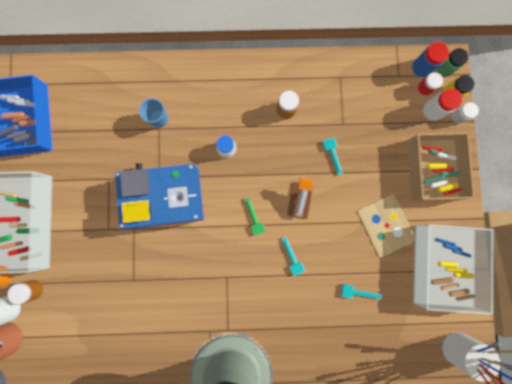

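View pics/wrist0.png

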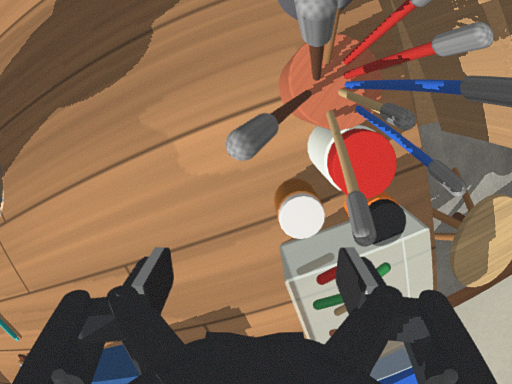

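```bash
python3 - <<'E'
from h import *
import pickle
d=pickle.load(open('c0.pkl','rb'))
def crop(n,x0,y0,w,h,s):
    f=d[n]['frame'][y0:y0+h,x0:x0+w,::-1]; return cv2.resize(f,None,fx=s,fy=s,interpolation=cv2.INTER_CUBIC)
a=crop('top',105,150,110,90,4); b=crop('top',270,165,60,60,6)
cv2.imwrite('pics/ct.png',np.hstack([a,b]))
a=crop('scene',295,190,110,95,4); b=crop('scene',190,175,60,57,6); b=cv2.resize(b,(360,a.shape[0]*1))
cv2.imwrite('pics/cs.png',np.hstack([a,b]))
E
```

```text
(no output)
```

View pics/ct.png

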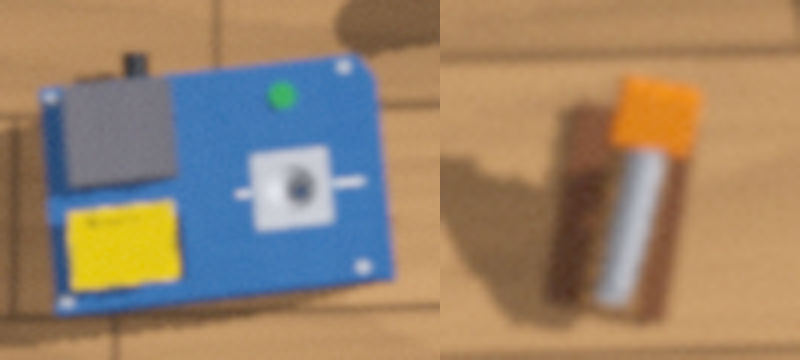

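View pics/cs.png

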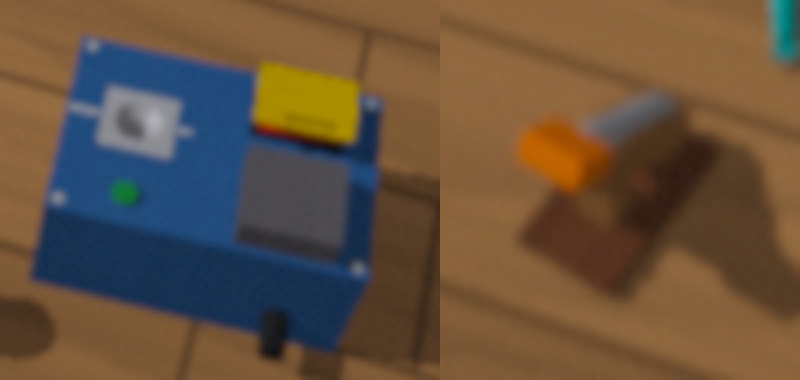

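```bash
python3 - <<'E'
from h import *
import pickle
d=pickle.load(open('c0.pkl','rb'))
def blobs(n,x0,y0,x1,y1,f,mina=3):
    im=d[n]['frame'].astype(int)[y0:y1,x0:x1]; m=f(im[...,0],im[...,1],im[...,2]).astype(np.uint8)
    k,l,s,c=cv2.connectedComponentsWithStats(m)
    return [(np.round(c[i]+[x0,y0],2),s[i][4]) for i in range(1,k) if s[i][4]>=mina]
# screws w/ weighted centroid: saturation-based whiteness
def scr(n,pts,rad=4):
    im=d[n]['frame'].astype(float); out=[]
    for u,v in pts:
        u0,v0=int(round(u)),int(round(v)); p=im[v0-rad:v0+rad+1,u0-rad:u0+rad+1,0]  # red channel high on white vs blue
        med=np.median(p); w=np.clip(p-med-25,0,None); w*=(np.hypot(*np.mgrid[-rad:rad+1,-rad:rad+1])<=rad-0.5)
        yy,xx=np.mgrid[v0-rad:v0+rad+1,u0-rad:u0+rad+1]; out.append(((w*xx).sum()/w.sum(),(w*yy).sum()/w.sum()))
    return out
top=[(105+x/4-.4,150+y/4-.4) for x,y in [(50,96),(344,66),(363,267),(67,302)]]
sc=[(295+x/4-.4,190+y/4-.4) for x,y in [(359,269),(57,198),(92,45),(373,103)]]
for n,p in [('top',top),('scene',sc)]:
    q=scr(n,p,3); print(n,np.round(q,1).tolist())
    W=np.array([onz(d[n],u,v,95.5) for u,v in q])[:,:2]; print(np.round(W,1).tolist(), W.mean(0))
    # order: (+x,+y),(+x,-y),(-x,-y),(-x,+y)
    a=[W[0]-W[1],W[3]-W[2]]; print('len y',[np.linalg.norm(x) for x in a],'yaw',[np.degrees(np.arctan2(-x[0],x[1])) for x in a])
    b=[W[0]-W[3],W[1]-W[2]]; print('len x',[np.linalg.norm(x) for x in b],'yaw',[np.degrees(np.arctan2(x[1],x[0])) for x in b])
grey=lambda r,g,b:(abs(r-b)<35)&(r>120)
print(blobs('top',105,150,215,240,grey)); print(blobs('scene',295,190,405,285,grey))
org=lambda r,g,b:(r>190)&(g>80)&(g<160)&(b<70)
print(blobs('top',280,165,330,225,org)); print(blobs('scene',190,175,250,225,org))
E
```

```text
top [[117.0, 174.0], [190.5, 166.1], [195.4, 216.2], [121.3, 225.2]]
[[556.3, 282.6], [572.2, 88.2], [438.6, 77.0], [420.9, 270.3]] [497.02272482 179.50521105]
len y [np.float64(195.13455399289697), np.float64(194.11813120138257)] yaw [np.float64(4.671790578044828), np.float64(5.224427209517964)]
len x [np.float64(135.9419420994682), np.float64(134.06359835515457)] yaw [np.float64(5.225583758941919), np.float64(4.795078847204695)]
scene [[384.1, 256.8], [308.9, 238.9], [nan, nan], [nan, nan]]
[[554.6, 282.5], [569.8, 88.4], [nan, nan], [nan, nan]] [nan nan]
len y [np.float64(194.74902005121422), np.float64(nan)] yaw [np.float64(4.475017626978518), np.float64(nan)]
len x [np.float64(nan), np.float64(nan)] yaw [np.float64(nan), np.float64(nan)]
[(array([181.  , 164.09]), np.int32(23)), (array([200.41, 192.4 ]), np.int32(68)), (array([154.5, 167. ]), np.int32(6)), (array([163.5, 166. ]), np.int32(10)), (array([133.6, 169.2]), np.int32(5)), (array([145.21, 169.14]), np.int32(14)), (array([131.39, 182.52]), np.int32(368)), (array([177.38, 196.66]), np.int32(337)), (array([191.5, 195. ]), np.int32(6)), (array([131.5, 201. ]), np.int32(6)), (array([140., 200.]), np.int32(7)), (array([147.67, 200.33]), np.int32(3)), (array([122.11, 203.67]), np.int32(9)), (array([149. , 204.5]), np.int32(4)), (array([150., 215.]), np.int32(3)), (array([195.5, 216.5]), np.int32(4)), (array([146., 220.]), np.int32(5)), (array([121. , 224.5]), np.int32(6))]
[(array([329.85, 220.07]), np.int32(196))]
[(array([305.69, 183.72]), np.int32(142))]
[(array([207.73, 198.  ]), np.int32(11))]<stdin>:14: RuntimeWarning: invalid value encountered in scalar divide
```

```bash
cat >> h.py <<'E'
def plan(p,Rm,n=None):
    """delta from measured pose to target TCP p (mm), tool rotation Rm (Rotation)"""
    s=r.sense(); R0=Rt(); d=R0.inv().apply(np.array(p)-s['tcp_pos']); w=np.degrees((R0.inv()*Rm).as_rotvec())
    k=max(np.linalg.norm(d)/62.5,np.linalg.norm(w)/10.7)
    print('shift',np.round(d,1).tolist(),'rot',np.round(w,1).tolist(),'rows',round(k,2))
def tool(xang,lean=0):
    """tool down, tool x at world angle xang deg; lean deg about tool x (positive=fingers point toward +tool y)"""
    a=np.radians(xang); x=np.array([np.cos(a),np.sin(a),0]); z=np.array([0,0,-1.]); y=np.cross(z,x)
    return R.from_matrix(np.c_[x,y,z])*R.from_rotvec([-np.radians(lean),0,0])
E
python3 - <<'E'
from h import *
import pickle
d=pickle.load(open('c0.pkl','rb'))
t=d['top']
print('bow',onz(t,305.7,183.7,80))
f=lambda x,y:(270+x/6-.4-440/6,165+y/6-.4)
print('low', onz(t,*f(612,300),22)); print('rest corners z8',[onz(t,*f(x,y),8).round(0) for x,y in [(575,105),(550,305)]])
for n,(u,v) in dict(bow=(305.7,183.7)).items():
  o,dd=ray(t,u,v)
c=d['scene']; 
hsv=cv2.cvtColor(c['frame'],cv2.COLOR_RGB2HSV)
for nm in ['top','scene']:
  h=cv2.cvtColor(d[nm]['frame'],cv2.COLOR_RGB2HSV)
  m=((h[...,0]>8)&(h[...,0]<20)&(h[...,1]>190)&(h[...,2]>150)).astype(np.uint8)
  k,l,s,cc=cv2.connectedComponentsWithStats(m)
  print(nm,[(cc[i].round(1).tolist(),s[i].tolist()) for i in range(1,k) if s[i][4]>25])
E
```

```text
bow [ 518.30855856 -219.52325172   80.        ]
low [ 437.17306695 -203.54224403   22.        ]
rest corners z8 [array([ 532., -191.,    8.]), array([ 436., -175.,    8.])]
top [([305.5, 184.0], [299, 179, 14, 12, 124]), ([4.2, 279.7], [0, 275, 11, 12, 103]), ([35.6, 288.6], [29, 282, 13, 17, 129])]
scene [([208.7, 197.5], [203, 193, 13, 10, 87])]
```

```bash
python3 - <<'E'
from h import *
plan([518,-219,240],tool(79))
E
```

```text
shift [-577.2, 561.8, -8.7] rot [-0.0, 0.1, -9.1] rows 12.89
```

carry_out(
  moves=[
    [1,[-40,40,-1],[0,0,-2]],
    [1,[-85,83,-2],[0,0,-4]],
    [1,[-130,126,-3],[0,0,-6]],
    [1,[-172,168,-4],[0,0,-8]],
    [1,[-215,210,-5],[0,0,-9]],
  ],
)

```text
time_s: 0.78
tcp_pos: [312.7, 240.7, 236.3]
orientation: [0.0, 0.772, 0.636, 0.0]
contact_force: [0.9, -0.2, 0.3]
gripper_width: 0.999
```

carry_out(
  moves=[
    [1,[-43,28,-1],[0,0,0]],
    [1,[-86,57,-1],[0,0,0]],
    [1,[-129,86,-2],[0,0,0]],
    [1,[-172,115,-2],[0,0,0]],
    [1,[-215,144,-3],[0,0,0]],
  ],
)

```text
time_s: 1.4
tcp_pos: [412.5, 2.1, 239.3]
orientation: [-0.0, 0.772, 0.635, 0.0]
contact_force: [0.9, -0.1, 1.0]
gripper_width: 0.998
```

```bash
python3 - <<'E'
from h import *
plan([518,-219,240],tool(79)); print(r.sense()['time_s'],r.sense()['joint_pos'])
E
```

```text
shift [-196.6, 146.1, -0.8] rot [0.0, -0.0, -0.1] rows 3.92
1.4 [-1.74532632e-01  6.32369235e-02 -5.03547297e-01  1.00386956e+00
  2.51659748e-04  1.95337539e-02]
```

carry_out(
  moves=[
    [1,[-49,37,0],[0,0,0]],
    [1,[-98,73,0],[0,0,0]],
    [1,[-147,110,0],[0,0,0]],
    [1,[-197,146,0],[0,0,0]],
    [0.7,[-197,146,0],[0,0,0]],
  ],
)

```text
time_s: 2.02
tcp_pos: [518.6, -221.5, 238.0]
orientation: [0.0, 0.774, 0.634, -0.0]
contact_force: [-0.5, 1.1, -0.6]
gripper_width: 0.815
```

```bash
python3 - <<'E'
from h import *
import pickle
c=snap('wrist','w1.png'); pickle.dump(c,open('w1.pkl','wb'));print(r.sense()['tcp_pos'],r.sense()['joint_pos'])
E
```

```text
[ 517.48029404 -219.13939362  238.14390252] [-5.31999881e-01  3.45347053e-01 -1.47008490e-01  1.08016897e+00
  1.41132484e-04 -3.35556869e-01]
```

View pics/w1.png

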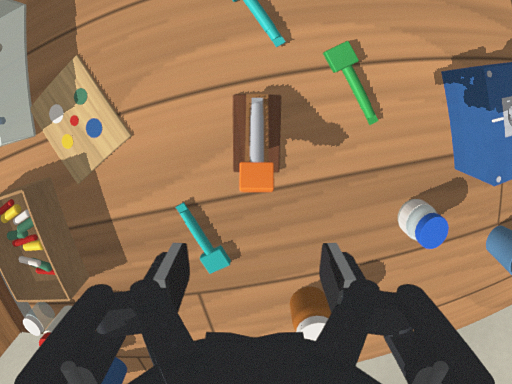

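```bash
python3 - <<'E'
from h import *
import pickle
d=pickle.load(open('c0.pkl','rb')); w=pickle.load(open('w1.pkl','rb'))
im=w['frame']; h=cv2.cvtColor(im,cv2.COLOR_RGB2HSV)
m=((h[...,0]>5)&(h[...,0]<18)&(h[...,1]>200)&(h[...,2]>180)).astype(np.uint8); m[:140]=0; m[210:]=0; m[:,:220]=0;m[:,300:]=0
cs,_=cv2.findContours(m,cv2.RETR_EXTERNAL,cv2.CHAIN_APPROX_NONE); ct=max(cs,key=cv2.contourArea)
print(cv2.boundingRect(ct),cv2.minAreaRect(ct)); ap=cv2.approxPolyDP(ct,3,True)[:,0]; print(ap.tolist())
M=cv2.moments(m,True); bu,bv=M['m10']/M['m00'],M['m01']/M['m00']; print(bu,bv)
def tri(rs):
    A=sum(np.eye(3)-np.outer(d,d) for o,d in rs); b=sum((np.eye(3)-np.outer(d,d))@o for o,d in rs)
    p=np.linalg.solve(A,b); return p,[np.linalg.norm(np.cross(p-o,d)) for o,d in rs]
print('tri top+wrist',tri([ray(d['top'],305.5,184),ray(w,bu,bv,True)]))
print('tri all',tri([ray(d['top'],305.5,184),ray(d['scene'],208.7,197.5),ray(w,bu,bv,True)]))
# shaft centre per row
for v in range(98,163,8):
    row=im[v,244:272].astype(int); g=np.where((abs(row[:,0]-row[:,2])<40)&(row[:,2]>110))[0]+244
    print(v,g.min() if len(g) else None,g.max() if len(g) else None)
big=cv2.resize(im[80:210,210:310,::-1],None,fx=5,fy=4.5*1.0,interpolation=cv2.INTER_CUBIC); cv2.imwrite('pics/w1c.png',big)
E
```

```text
(266, 163, 4, 3) ((267.5, 164.0), (2.0, 3.0), 90.0)
[[269, 163], [266, 164]]
257.52991452991455 173.10256410256412
tri top+wrist (array([ 517.61264325, -219.51660687,   65.74366521]), [np.float64(2.2055183616113885), np.float64(2.2055183616113774)])
tri all (array([ 517.03333942, -220.78942917,   72.6827788 ]), [np.float64(1.4933121679775403), np.float64(4.049566751105646), np.float64(4.043304480354891)])
98 251 262
106 251 261
114 251 261
122 250 262
130 250 262
138 250 262
146 250 262
154 250 262
162 None None
```

View pics/w1c.png

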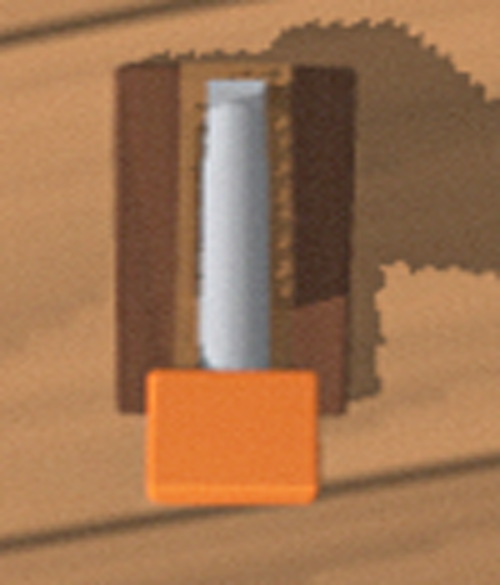

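```bash
cat >> h.py <<'E'
import json
E
python3 - <<'E'
from h import *
import pickle
w=pickle.load(open('w1.pkl','rb'))
p=onz(w,256.5,175,80.5,True); print('topface',p)
print([onz(w,u,v,z,True).round(1) for u,v,z in [(239.6,188.2,88),(273.8,188.2,88),(239.6,162.2,73),(273.8,162.2,73)]])
h=np.array([np.cos(np.radians(-11)),np.sin(np.radians(-11)),0])
b=p+3.75*h-[0,0,6.5]; print('bow centre',b, 'low tip', onz(w,256.3,97.5,20,True))
T=tool(79,-30); z=T.apply([0,0,1]); print(z)
g=b+20*z; print('TCP',g)
json.dump(dict(bow=b.tolist(),g=g.tolist()),open('k.json','w'))
plan(g-70*z,T)
E
```

```text
topface [ 514.26549298 -218.81475603   80.5       ]
[array([ 522.7, -238.2,   88. ]), array([ 529.6, -203.8,   88. ]), array([ 499. , -233.8,   73. ]), array([ 506. , -198.5,   73. ])]
bow centre [ 517.94659492 -219.53028976   74.        ] low tip [ 435.32363985 -202.89241027   20.        ]
[-0.49081359  0.0954045  -0.8660254 ]
TCP [ 508.13032309 -217.6221998    56.67949192]
shift [-0.3, 25.7, 120.8] rot [29.9, -0.1, -0.2] rows 2.8
```

carry_out(
  moves=[
    [0.75,[0,6,30],[8,0,0]],
    [0.75,[0,13,60],[16,0,0]],
    [0.75,[0,20,90],[24,0,0]],
    [0.75,[0,26,121],[30,0,0]],
    [0.75,[0,26,121],[30,0,0]],
  ],
)

```text
time_s: 2.7
tcp_pos: [540.5, -219.7, 110.2]
orientation: [-0.206, 0.743, 0.614, -0.167]
contact_force: [-0.1, -0.4, 0.1]
gripper_width: 0.747
```

```bash
python3 - <<'E'
from h import *
import pickle
c=snap('wrist','w2.png'); pickle.dump(c,open('w2.pkl','wb'))
k=json.load(open('k.json')); T=tool(79,-30); plan(k['g'],T); print(r.sense()['tcp_pos'],r.sense()['joint_pos'].round(2))
E
```

```text
shift [-3.5, 0.5, 67.1] rot [-0.4, -0.1, 0.1] rows 1.07
[ 541.68788227 -220.72872837  114.79381366] [-0.45  0.92  0.41  1.58 -0.13 -0.22]
```

View pics/w2.png

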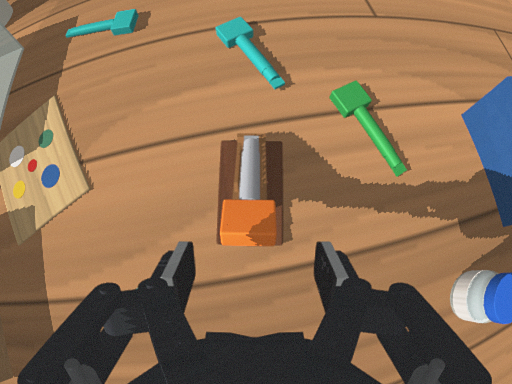

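carry_out(
  moves=[
    [0.75,[-3.5,0,0],[0,0,0]],
    [0.75,[-3.5,0,25],[0,0,0]],
    [0.75,[-3.5,0,50],[0,0,0]],
    [0.75,[-3.5,0.5,67],[0,0,0]],
    [0.75,[-3.5,0.5,67],[0,0,0]],
  ],
)

```text
time_s: 3.38
tcp_pos: [510.1, -220.3, 63.9]
orientation: [-0.198, 0.747, 0.614, -0.163]
contact_force: [-0.3, 1.1, -0.1]
gripper_width: 0.751
```

```bash
python3 - <<'E'
from h import *
import pickle
c=snap('wrist','w3.png'); pickle.dump(c,open('w3.pkl','wb'))
k=json.load(open('k.json')); T=tool(79,-30); plan(k['g'],T); print(r.sense()['contact_force'],r.sense()['tcp_pos'])
E
```

```text
shift [2.4, 0.8, 8.0] rot [0.3, 0.0, -0.2] rows 0.13
[ 0.89774725 -0.45635293 -0.53838817] [ 510.88044691 -220.56097414   64.07307864]
```

View pics/w3.png

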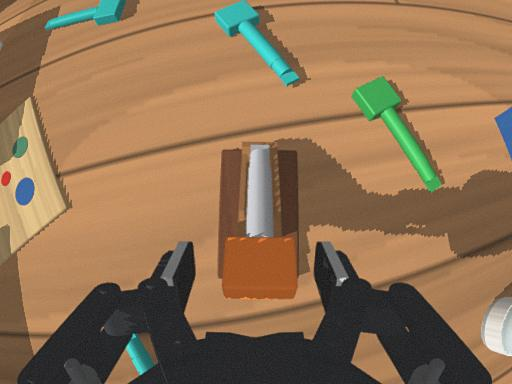

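carry_out(
  moves=[
    [0.75,[2.5,0,5],[0,0,0]],
    [0.75,[2.5,0,8],[0,0,0]],
    [0.75,[2.5,0,8],[0,0,0]],
  ],
)

```text
time_s: 3.8
tcp_pos: [506.5, -216.4, 53.1]
orientation: [-0.2, 0.746, 0.614, -0.164]
contact_force: [0.2, -0.2, -0.3]
gripper_width: 0.747
```

```bash
python3 - <<'E'
from h import *
import pickle
c=snap('wrist','w3.png'); pickle.dump(c,open('w3.pkl','wb'))
k=json.load(open('k.json')); T=tool(79,-30); plan(k['g'],T); print(r.sense()['contact_force'],r.sense()['tcp_pos'],r.sense()['joint_pos'].round(3),r.sense()['joint_vel'].round(3))
E
```

```text
shift [-0.8, -0.3, -4.1] rot [-0.0, -0.0, -0.1] rows 0.07
[ 0.4708353  -0.19315017  0.22378739] [ 506.5532155  -216.44749757   53.01350951] [-0.464  0.903  0.206  1.382 -0.134 -0.235] [-0.002  0.004  0.004 -0.    -0.     0.   ]
```

View pics/w3.png

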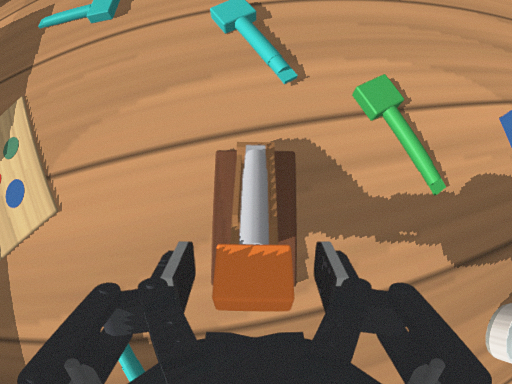

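carry_out(
  moves=[
    [0.75,[0,0,-3],[0,0,0]],
    [0.4,[0,0,-3],[0,0,0]],
    [0.3,[0,0,-3],[0,0,0]],
    [0.3,[0,0,-3],[0,0,0]],
    [0.3,[0,0,-3],[0,0,0]],
  ],
)

```text
time_s: 4.47
tcp_pos: [508.3, -216.8, 55.8]
orientation: [-0.2, 0.746, 0.614, -0.164]
contact_force: [0.8, 0.7, 2.3]
gripper_width: 0.413
```

carry_out(
  moves=[
    [0.2,[0,0,0],[0,0,0]],
    [0.2,[0,0,0],[0,0,0]],
    [0.2,[0,0,0],[0,0,0]],
  ],
)

```text
time_s: 4.85
tcp_pos: [508.3, -216.9, 55.8]
orientation: [-0.2, 0.746, 0.614, -0.164]
contact_force: [3.1, -0.2, 2.5]
gripper_width: 0.414
```

```bash
python3 - <<'E'
from h import *
import pickle
c=snap('wrist','w4.png'); print(r.sense())
E
```

```text
{'time_s': 4.9, 'joint_pos': array([-0.46335856,  0.90278761,  0.21389792,  1.38903603, -0.1333837 ,
       -0.23500093]), 'joint_vel': array([ 0.0011705 ,  0.00118426, -0.00056888, -0.00119871, -0.00081838,
       -0.00029848]), 'joint_efforts': array([-7.67746959e-01, -6.24234653e+01,  1.85787177e+01,  4.22761738e+00,
       -7.30245709e-01, -2.75462831e-02]), 'tcp_pos': array([ 508.30785733, -216.82934277,   55.81769601]), 'orientation': array([-0.19960253,  0.74594235,  0.61380689, -0.16422528]), 'contact_force': array([ 3.52497072, -0.01803901,  3.28719157]), 'torque': array([ 0.04450226, -0.66380606, -0.11283861]), 'gripper_width': 0.40994892361696544}
```

View pics/w4.png

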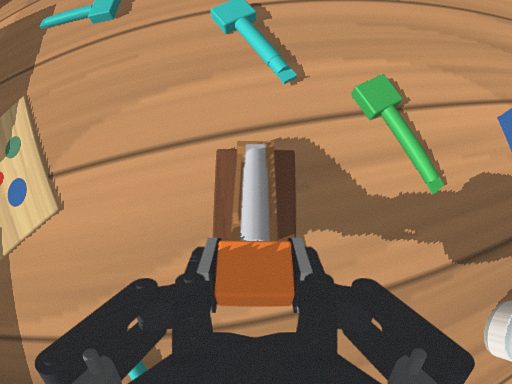

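carry_out(
  moves=[
    [0.2,[0,-10,-17],[0,0,0]],
    [0.2,[0,-30,-52],[0,0,0]],
    [0.2,[0,-50,-87],[0,0,0]],
    [0.2,[0,-70,-121],[0,0,0]],
    [0.2,[0,-70,-121],[0,0,0]],
  ],
)

```text
time_s: 5.52
tcp_pos: [508.9, -217.6, 199.3]
orientation: [-0.197, 0.746, 0.614, -0.164]
contact_force: [-0.1, 0.0, -1.8]
gripper_width: 0.411
```

```bash
python3 - <<'E'
from h import *
import pickle
c=snap('wrist','w5.png'); print(r.sense()['tcp_pos'],r.sense()['gripper_width'],r.sense()['contact_force'])
L=np.array([491.5,123.9]); T=tool(94,30)
plan([460,-60,250],T); plan([L[0],L[1],250],T)
E
```

```text
[ 508.30178396 -217.19603872  197.12789216] 0.41220160919366333 [-0.17324252 -0.14522985 -1.69588483]
shift [144.9, -93.7, -7.3] rot [-59.5, 0.1, -15.8] rows 5.75
shift [331.4, -97.7, -5.3] rot [-59.5, 0.1, -15.8] rows 5.75
```

View pics/w5.png

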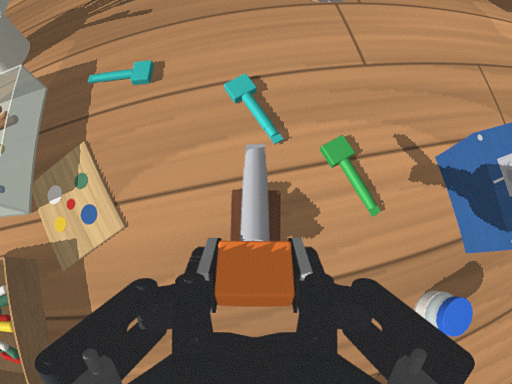

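carry_out(
  moves=[
    [0.2,[24,-16,-5],[-9.9,0,-2.6]],
    [0.2,[48,-31,-10],[-19.8,0,-5.2]],
    [0.2,[72,-47,-10],[-29.8,0,-7.9]],
    [0.2,[97,-63,-10],[-39.7,0,-10.5]],
    [0.2,[121,-78,-7],[-49.6,0,-13.1]],
  ],
)

```text
time_s: 6.2
tcp_pos: [467.0, -84.5, 239.9]
orientation: [0.115, 0.687, 0.705, 0.132]
contact_force: [0.0, 1.2, -1.3]
gripper_width: 0.414
```

carry_out(
  moves=[
    [0.2,[0,0,0],[0,0,0]],
    [0.2,[0,0,0],[0,0,0]],
  ],
)

```text
time_s: 6.45
tcp_pos: [467.6, -85.6, 240.2]
orientation: [0.114, 0.688, 0.705, 0.13]
contact_force: [0.9, -1.4, -0.7]
gripper_width: 0.41
```

```bash
python3 - <<'E'
from h import *
print(r.sense()['tcp_pos'],r.sense()['gripper_width'],r.sense()['contact_force'])
L=np.array([491.5,123.9]); T=tool(94,30)
plan([L[0],L[1],250],T)
E
```

```text
[467.64603196 -85.64922801 240.17203752] 0.4095069177527406 [ 0.87364856 -1.44679129 -0.67332478]
shift [209.0, 29.6, 4.6] rot [-10.1, 0.0, -2.7] rows 3.38
```

carry_out(
  moves=[
    [0.2,[50,8,1],[-3,0,-1]],
    [0.2,[100,17,2],[-6,0,-2]],
    [0.2,[150,25,3],[-9,0,-2.7]],
    [0.2,[208,38,5],[-10,0,-2.7]],
    [0.2,[208,38,5],[-10,0,-2.7]],
  ],
)

```text
time_s: 7.08
tcp_pos: [501.9, 127.9, 253.4]
orientation: [0.176, 0.656, 0.709, 0.19]
contact_force: [0.3, -0.6, -1.5]
gripper_width: 0.411
```

carry_out(
  moves=[
    [0.2,[0,0,0],[0,0,0]],
    [0.2,[0,0,0],[0,0,0]],
  ],
)

```text
time_s: 7.32
tcp_pos: [500.8, 121.6, 252.5]
orientation: [0.176, 0.66, 0.706, 0.188]
contact_force: [-0.5, 0.1, -2.1]
gripper_width: 0.412
```

```bash
python3 - <<'E'
from h import *
import pickle
w=snap('wrist','w6.png');s=snap('scene','s6.png');t=snap('top','t6.png'); pickle.dump(dict(w=w,s=s,t=t,st=r.sense()),open('c6.pkl','wb'))
print(r.sense()['tcp_pos'],r.sense()['gripper_width'],r.sense()['contact_force'])
f=s['frame'][130:300,270:420,::-1]; a=cv2.resize(f,None,fx=3,fy=3,interpolation=cv2.INTER_CUBIC)
f=t['frame'][130:300,100:220,::-1]; b=cv2.resize(f,None,fx=3,fy=3,interpolation=cv2.INTER_CUBIC)
cv2.imwrite('pics/c6.png',np.hstack([a[:,:420],b]))
plan([502,124,250],tool(94,30))
E
```

```text
[500.52293439 121.48223704 252.73805428] 0.41204783844482396 [ 0.43824363 -0.36865786 -1.14112406]
shift [2.4, 0.1, 3.2] rot [-0.1, 0.1, -0.1] rows 0.06
```

View pics/w6.png

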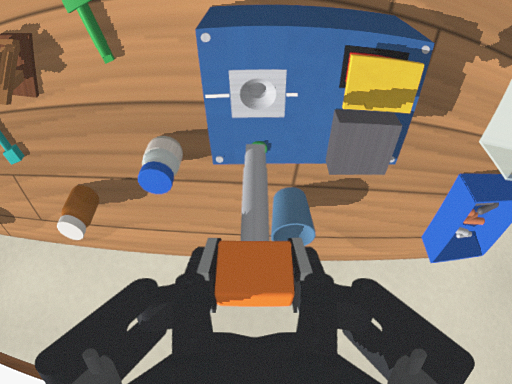

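View pics/c6.png

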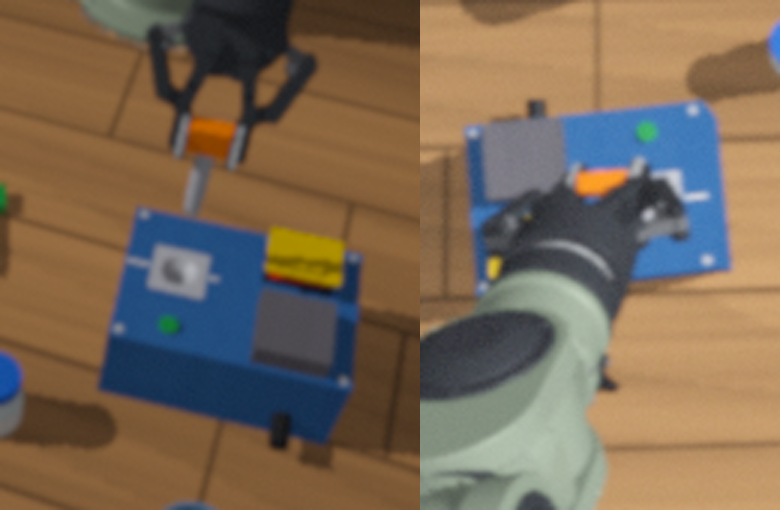

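```bash
python3 - <<'E'
from h import *
import pickle
D=pickle.load(open('c6.pkl','rb')); w,s,t=D['w'],D['s'],D['t']; q=D['st']['orientation']; T=R.from_quat([q[1],q[2],q[3],q[0]]); p=D['st']['tcp_pos']
im=w['frame']
# screws in wrist
scr=[(205.5,37.5),(426,48),(391,160.5),(219.5,159.5)]
def cen(u,v,rad=6):
    u0,v0=int(u),int(v); P=im[v0-rad:v0+rad+1,u0-rad:u0+rad+1].astype(float); r_=P[...,0]; wt=np.clip(r_-np.median(r_)-40,0,None)
    yy,xx=np.mgrid[v0-rad:v0+rad+1,u0-rad:u0+rad+1]; return (wt*xx).sum()/wt.sum(),(wt*yy).sum()/wt.sum()
C=[cen(*a) for a in scr]; print(np.round(C,1).tolist())
W=np.array([onz(w,u,v,95.5,True)[:2] for u,v in C]); print(W.round(1).tolist(),W.mean(0))
# order (-x,-y),(-x,+y),(+x,+y),(+x,-y)
for a,b in [(1,0),(2,3)]:
    e=W[a]-W[b]; print('y',np.linalg.norm(e),np.degrees(np.arctan2(-e[0],e[1])))
for a,b in [(3,0),(2,1)]:
    e=W[a]-W[b]; print('x',np.linalg.norm(e),np.degrees(np.arctan2(e[1],e[0])))
# white line ends and plate
for u,v in [(206,96.5),(297,95)]: print('line',onz(w,u,v,95,True))
crop=im[60:160,190:310,::-1]; cv2.imwrite('pics/w6c.png',cv2.resize(crop,None,fx=6,fy=5.9,interpolation=cv2.INTER_CUBIC))
bow=p-20.6*T.apply([0,0,1]); 
for a in (26,30,34):
  kz=-(T*R.from_rotvec([np.radians(a),0,0])).apply([0,0,1]); print(a,kz.round(3)); tip=bow-96*kz; print(tip,proj(w,tip,True),proj(w,bow-81*kz,True))
print('bow',bow,proj(w,bow,True))
E
```

```text
[[205.0, 37.1], [425.5, 48.2], [392.9, 162.7], [219.0, 160.8]]
[[437.4, 76.8], [419.9, 269.6], [559.2, 285.8], [573.3, 88.0]] [497.44331374 180.05056553]
y 193.55662067277447 5.194546987046801
y 198.25349970729323 4.102763446879942
x 136.4159107293562 4.731106931481322
x 140.23411410616555 6.648195551548919
line [495.23274529  76.58396876  95.        ]
line [488.22229901 159.42677419  95.        ]
26 [-0.069 -0.004  0.998]
[496.84392791 121.20445576 174.81605779] (np.float64(254.45719221417679), np.float64(155.50623597892164)) (np.float64(254.45532646452915), np.float64(168.716173405701))
30 [0.001 0.    1.   ]
[490.16195166 120.75798831 174.58959413] (np.float64(254.46567211082416), np.float64(147.95010138334248)) (np.float64(254.46305441121396), np.float64(162.20962606806546))
34 [0.071 0.005 0.997]
[483.48047743 120.31174655 174.8308325 ] (np.float64(254.47432124205218), np.float64(140.51058043168518)) (np.float64(254.47091921997836), np.float64(155.85417402098176))
bow [490.26499518 120.80431257 270.58952765] (np.float64(254.42651681780143), np.float64(274.61527113238446))
```

View pics/w6c.png

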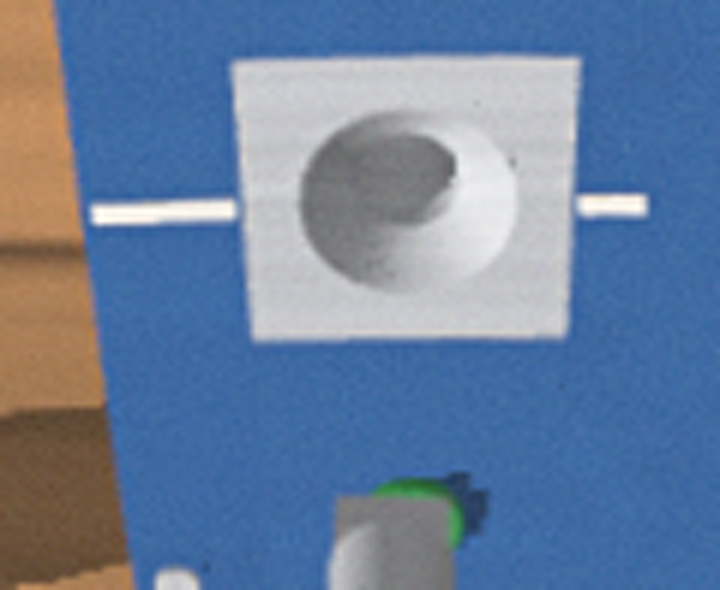

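```bash
python3 - <<'E'
from h import *
import pickle
D=pickle.load(open('c6.pkl','rb')); w,s,t=D['w'],D['s'],D['t']
print(onz(w,258,93.9,95,True))
E=[onz(w,190+u/6,60+v/5.9,95,True)[:2] for u,v in [(298,200),(518,200),(408,108),(408,293)]]; print(np.round(E,1).tolist())
print(np.mean([onz(w,190+u/6,60+v/5.9,95,True)[:2] for u,v in [(233,60),(581,57),(567,337),(253,339)]],0))
d=pickle.load(open('c0.pkl','rb'))['top']; 
print('top plate',np.mean([onz(d,105+u/4-.4,150+v/4-.4,95)[:2] for u,v in [(248,153),(329,147),(335,223),(255,230)]],0), 'line', onz(d,105+236/4-.4,150+194/4-.4,95),onz(d,105+365/4-.4,150+181/4-.4,95))
# tip from wrist + scene
sc=s
f=s['frame'][150:210,310:370,::-1]; cv2.imwrite('pics/s6c.png',cv2.resize(f,None,fx=9,fy=9,interpolation=cv2.INTER_CUBIC))
E
```

```text
[490.17992994 123.92431515  95.        ]
[[491.2, 107.4], [488.9, 140.5], [474.3, 122.8], [507.1, 125.2]]
[490.62423844 124.06330025]
top plate [491.63320718 123.30831273] line [488.79802649 159.99159998  95.        ] [495.00576426  75.03219759  95.        ]
```

View pics/s6c.png

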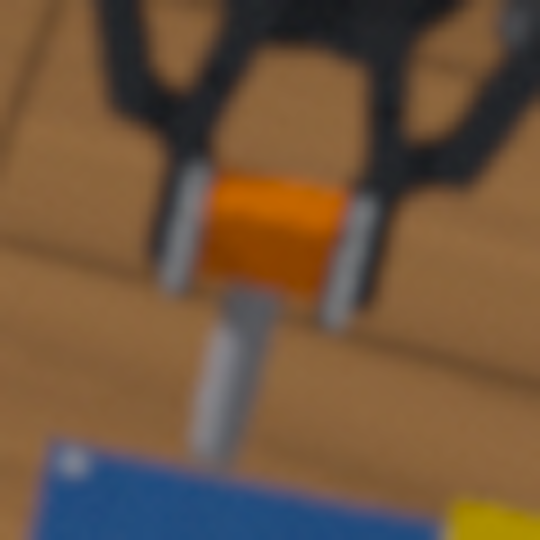

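```bash
python3 - <<'E'
from h import *
import pickle
D=pickle.load(open('c6.pkl','rb')); s=D['s']
for x in (486,488.5,491): print(x,proj(s,[x,122,175]))
p=r.sense()['tcp_pos']; print(p)
plan(p+[1.8,2.0,-70],tool(94.7,30))
E
```

```text
486 (np.float64(333.6625272453603), np.float64(200.2634233310871))
488.5 (np.float64(333.4406025786591), np.float64(200.9657137274038))
491 (np.float64(333.2180535315497), np.float64(201.66998000306225))
[500.52293439 121.48223704 252.73805428]
shift [1.9, -33.3, 61.6] rot [-0.1, 0.5, -0.7] rows 1.12
```

Scene agrees (tip at about 488, 122). Descend.

carry_out(
  moves=[
    [0.2,[2,-8,15],[0,0,-0.5]],
    [0.2,[2,-17,31],[0,0,-0.5]],
    [0.2,[2,-25,46],[0,0,-0.5]],
    [0.2,[2,-33,61],[0,0,-0.5]],
    [0.2,[2,-33,61],[0,0,-0.5]],
  ],
)

```text
time_s: 8.1
tcp_pos: [500.9, 124.0, 182.1]
orientation: [0.176, 0.657, 0.709, 0.187]
contact_force: [-0.5, 0.6, -1.5]
gripper_width: 0.415
```

carry_out(
  moves=[
    [0.2,[0,0,0],[0,0,0]],
    [0.2,[0,0,0],[0,0,0]],
  ],
)

```text
time_s: 8.35
tcp_pos: [502.6, 124.9, 184.6]
orientation: [0.178, 0.656, 0.709, 0.189]
contact_force: [0.2, -0.4, -0.6]
gripper_width: 0.409
```

```bash
python3 - <<'E'
from h import *
import pickle
w=snap('wrist','w7.png');s=snap('scene','s7.png'); pickle.dump(dict(w=w,s=s,st=r.sense()),open('c7.pkl','wb'))
print(r.sense()['tcp_pos'],r.sense()['gripper_width'],r.sense()['contact_force'])
a=cv2.resize(w['frame'][60:260,180:340,::-1],None,fx=3,fy=3,interpolation=cv2.INTER_CUBIC)
b=cv2.resize(s['frame'][170:270,305:360,::-1],None,fx=5,fy=6,interpolation=cv2.INTER_CUBIC)
cv2.imwrite('pics/c7.png',np.hstack([a,b]))
plan([502.3,123.5,182.7],tool(94.7,30))
E
```

```text
[502.40024499 125.08254032 184.36936181] 0.4133770188274068 [-0.17622431 -0.26721588 -0.98174852]
shift [-1.6, -1.0, 1.3] rot [0.0, 0.4, -0.1] rows 0.04
```

View pics/c7.png

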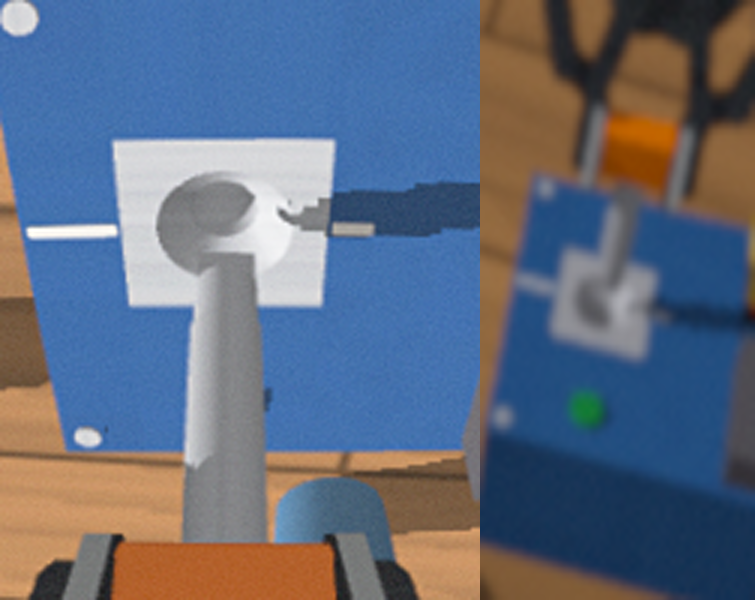

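```bash
python3 - <<'E'
from h import *
import pickle
D=pickle.load(open('c7.pkl','rb')); w=D['w']
L=onz(w,254.8,135.7,95,True); print('lock',L)
for z in (104,107): 
  # near-robot edge of bit bottom seen
  print('tip edge',z,onz(w,256.3,145,z,True))
print(np.mean([onz(w,180+u/3,60+v/3,95,True)[:2] for u,v in [(113,141),(335,140),(323,305),(130,305)]],0))
E
```

```text
lock [490.29481311 123.82295753  95.        ]
tip edge 104 [491.67785755 125.0167664  104.        ]
tip edge 107 [489.31870792 124.8238201  107.        ]
[490.40309802 124.04442232]
```

carry_out(
  moves=[
    [0.2,[-1,-1.5,-1],[0,0,0]],
    [0.2,[-1,-5,5],[0,0,0]],
    [0.2,[-1,-9,12],[0,0,0]],
    [0.2,[-1,-12,17],[0,0,0]],
    [0.2,[-1,-12,17],[0,0,0]],
  ],
)

```text
time_s: 9.07
tcp_pos: [500.2, 123.9, 162.4]
orientation: [0.177, 0.656, 0.709, 0.188]
contact_force: [-0.8, 0.4, -1.8]
gripper_width: 0.412
```

carry_out(
  moves=[
    [0.2,[0,0,0],[0,0,0]],
    [0.2,[0,0,0],[0,0,0]],
  ],
)

```text
time_s: 9.32
tcp_pos: [499.8, 123.9, 162.6]
orientation: [0.177, 0.656, 0.709, 0.188]
contact_force: [0.0, 0.8, -1.1]
gripper_width: 0.411
```

```bash
python3 - <<'E'
from h import *
import pickle
w=snap('wrist','w8.png');s=snap('scene','s8.png'); pickle.dump(dict(w=w,s=s,st=r.sense()),open('c8.pkl','wb'))
print(r.sense()['tcp_pos'],r.sense()['gripper_width'],r.sense()['contact_force'],r.sense()['torque'])
a=cv2.resize(w['frame'][60:260,180:340,::-1],None,fx=3,fy=3,interpolation=cv2.INTER_CUBIC)
b=cv2.resize(s['frame'][170:270,305:360,::-1],None,fx=5,fy=6,interpolation=cv2.INTER_CUBIC)
cv2.imwrite('pics/c8.png',np.hstack([a,b]))
E
```

```text
[499.92180811 123.84676695 162.73276924] 0.4144821728519113 [ 0.28689846  0.27808501 -2.01896268] [ 0.00251626  0.63602092 -0.0208594 ]
```

View pics/c8.png

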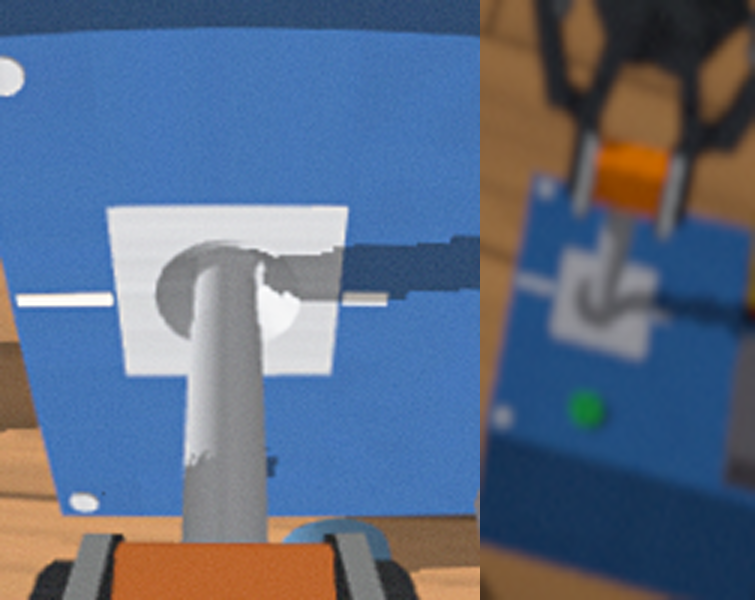

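```bash
python3 - <<'E'
from h import *
import pickle
D=pickle.load(open('c8.pkl','rb')); w=D['w']
print('lock',onz(w,180+227.5/3,60+293/3,95,True),np.mean([onz(w,180+u/3,60+v/3,95,True)[:2] for u,v in [(107,207),(349,207),(331,374),(127,376)]],0))
print('shaft axis px rows->', [ (v,onz(w,180+u/3,60+v/3,z,True).round(1)) for u,v,z in [(228,252,85),(228,256,85)]])
p=D['st']['tcp_pos'];q=D['st']['orientation']; T=R.from_quat([q[1],q[2],q[3],q[0]])
b=p-20.6*T.apply([0,0,1]); print('bow',b)
for a in (30,31): 
  kz=-(T*R.from_rotvec([np.radians(a),0,0])).apply([0,0,1]); print(kz.round(3),b-96*kz)
E
```

```text
lock [489.29250269 123.64172593  95.        ] [490.50987395 123.96170746]
shaft axis px rows-> [(252, array([485.5, 123.4,  85. ])), (256, array([486.6, 123.5,  85. ]))]
bow [489.66383925 123.13819562 180.58303539]
[0.001 0.005 1.   ] [489.60268281 122.67768213  84.58415942]
[0.018 0.006 1.   ] [487.93224937 122.54857318  84.60046436]
```

carry_out(
  moves=[
    [0.2,[0.5,1.3,0.8],[0,0,0]],
    [0.2,[0.5,-1.2,5.1],[0,0,0]],
    [0.2,[0.5,-3.7,9.5],[0,0,0]],
    [0.2,[0.5,-3.7,9.5],[0,0,0]],
    [0.2,[0.5,-3.7,9.5],[0,0,0]],
  ],
)

```text
time_s: 10.05
tcp_pos: [501.5, 124.4, 152.5]
orientation: [0.177, 0.656, 0.709, 0.188]
contact_force: [-0.4, -0.4, -1.2]
gripper_width: 0.415
```

```bash
python3 - <<'E'
from h import *
s=r.sense();print(s['tcp_pos'],s['contact_force'],s['torque'])
E
```

```text
[501.45286071 124.4120628  152.52846719] [-0.38092393 -0.43584324 -1.21320267] [-0.02865074  0.64453991  0.02755854]
```

carry_out(
  moves=[
    [0.2,[0,-2.5,4.3],[0,0,0]],
    [0.2,[0,-5,8.7],[0,0,0]],
    [0.2,[0,-7.5,13],[0,0,0]],
    [0.2,[0,-7.5,13],[0,0,0]],
    [0.2,[0,-7.5,13],[0,0,0]],
  ],
)

```text
time_s: 10.68
tcp_pos: [501.5, 124.4, 137.6]
orientation: [0.177, 0.656, 0.709, 0.188]
contact_force: [0.3, 0.4, -1.2]
gripper_width: 0.412
```

```bash
python3 - <<'E'
from h import *
w=snap('wrist','w9.png')
s=r.sense();print(s['tcp_pos'],s['contact_force'],s['torque'])
E
```

```text
[501.53004873 124.38327163 137.70975369] [ 0.39454752  1.06670203 -1.59494805] [-0.0461135   0.62265251  0.00349203]
```

View pics/w9.png

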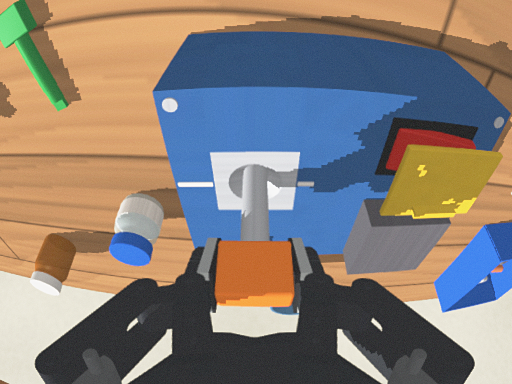

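carry_out(
  moves=[
    [0.2,[0,-2,3.5],[0,0,0]],
    [0.2,[0,-4,6.9],[0,0,0]],
    [0.2,[0,-5.5,9.5],[0,0,0]],
    [0.2,[0,-5.5,9.5],[0,0,0]],
    [0.2,[0,-5.5,9.5],[0,0,0]],
  ],
)

```text
time_s: 11.35
tcp_pos: [501.5, 124.3, 126.7]
orientation: [0.177, 0.656, 0.709, 0.188]
contact_force: [1.1, 0.3, -2.1]
gripper_width: 0.416
```

```bash
python3 - <<'E'
from h import *
s=r.sense();print(s['tcp_pos'],s['contact_force'],s['torque'])
E
```

```text
[501.51544835 124.30658793 126.66782724] [ 1.13250572  0.34123807 -2.14585362] [-0.039599    0.52835886  0.03325235]
```

carry_out(
  moves=[
    [0.2,[0,-0.7,1.3],[0,0,0]],
    [0.2,[0,-0.7,1.3],[0,0,0]],
    [0.6,[0,-0.7,1.3],[0,0,0]],
    [0.6,[0,-0.7,1.3],[0,0,0]],
    [0.6,[0,-0.7,1.3],[0,0,0]],
  ],
)

```text
time_s: 11.98
tcp_pos: [501.8, 124.3, 125.5]
orientation: [0.177, 0.656, 0.709, 0.188]
contact_force: [-0.5, -0.4, -0.1]
gripper_width: 0.606
```

```bash
python3 - <<'E'
from h import *
import pickle
w=snap('wrist','w10.png');s=snap('scene','s10.png'); pickle.dump(dict(w=w,s=s,st=r.sense()),open('c10.pkl','wb'))
b=cv2.resize(s['frame'][150:270,290:400,::-1],None,fx=5,fy=5,interpolation=cv2.INTER_CUBIC);cv2.imwrite('pics/s10c.png',b)
s=r.sense();print(s['tcp_pos'],s['contact_force'],s['torque'],s['gripper_width'])
E
```

```text
[501.67473067 124.3191198  125.37878431] [-0.38420838 -0.58288766 -0.10149787] [-0.0495633   0.45207511  0.01854256] 0.6030468876888041
```

View pics/w10.png

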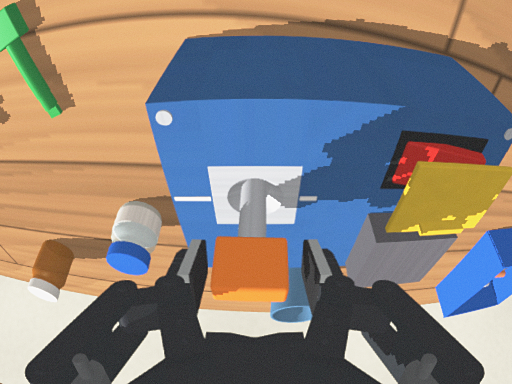

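View pics/s10c.png

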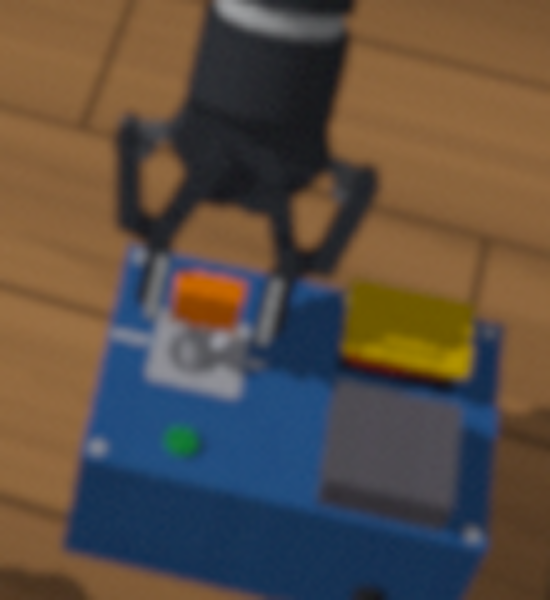

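carry_out(
  moves=[
    [0.6,[0,0,0],[0,0,0]],
    [0.6,[0,0,-15],[0,0,0]],
    [0.6,[0,0,-40],[0,0,0]],
    [0.6,[0,0,-80],[0,0,0]],
    [0.6,[0,0,-110],[0,0,0]],
  ],
)

```text
time_s: 12.7
tcp_pos: [446.2, 120.5, 221.7]
orientation: [0.177, 0.656, 0.709, 0.188]
contact_force: [0.5, -0.1, 0.8]
gripper_width: 0.603
```

```bash
python3 - <<'E'
from h import *
plan([490.5,124,245],tool(94.7,0))
E
```

```text
shift [-0.0, 50.1, 2.1] rot [30.0, 0.3, -0.2] rows 2.8
```

carry_out(
  moves=[
    [0.6,[0,12,0],[8,0,0]],
    [0.6,[0,25,0],[16,0,0]],
    [0.6,[0,38,1],[24,0,0]],
    [0.6,[0,50,2],[30,0,0]],
    [0.6,[0,50,2],[30,0,0]],
  ],
)

```text
time_s: 13.32
tcp_pos: [493.2, 124.0, 242.9]
orientation: [0.001, 0.679, 0.734, -0.002]
contact_force: [-0.3, 0.1, -0.6]
gripper_width: 0.599
```

carry_out(
  moves=[
    [0.6,[0,0,0],[0,0,0]],
    [0.6,[0,0,0],[0,0,0]],
    [0.6,[0,0,0],[0,0,0]],
  ],
)

```text
time_s: 13.7
tcp_pos: [490.1, 124.1, 244.2]
orientation: [0.002, 0.679, 0.734, -0.001]
contact_force: [0.9, -0.4, -0.2]
gripper_width: 0.6
```

```bash
python3 - <<'E'
from h import *
import pickle
w=snap('wrist','w11.png');s=snap('scene','s11.png'); pickle.dump(dict(w=w,s=s,st=r.sense()),open('c11.pkl','wb'))
h=cv2.cvtColor(w['frame'],cv2.COLOR_RGB2HSV)
m=((h[...,0]>5)&(h[...,0]<18)&(h[...,1]>200)&(h[...,2]>120)).astype(np.uint8)
k,l,st_,cc=cv2.connectedComponentsWithStats(m); print([(cc[i].round(1).tolist(),st_[i].tolist()) for i in range(1,k) if st_[i][4]>100])
b=cv2.resize(w['frame'][120:260,180:330,::-1],None,fx=5,fy=4.2,interpolation=cv2.INTER_CUBIC);cv2.imwrite('pics/w11c.png',b)
s=r.sense();print(s['tcp_pos'],s['joint_pos'].round(2)); plan([490.5,124,245],tool(94.7,0))
E
```

```text
[]
[490.49539508 124.08604842 244.2728729 ] [ 0.1   0.24 -0.28  1.05 -0.    0.03]
shift [-0.1, -0.0, -0.7] rot [0.0, 0.3, -0.3] rows 0.04
```

View pics/w11.png

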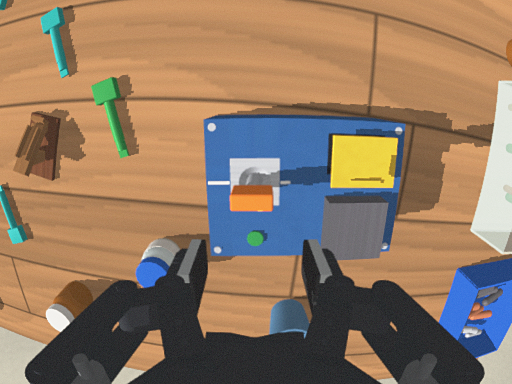

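View pics/w11c.png

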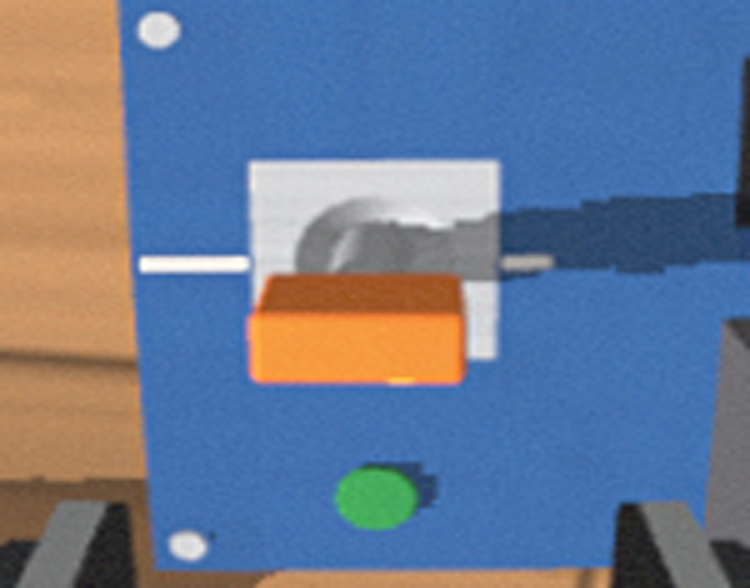

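```bash
python3 - <<'E'
from h import *
import pickle
D=pickle.load(open('c11.pkl','rb')); w=D['w']; f=lambda u,v,z:onz(w,180+u/5-.4,120+v/4.2-.4,z,True)
P=[f(u,v,156) for u,v in [(250,312),(466,312),(465,383),(252,383)]]; P=np.array(P)
print(P.round(1).tolist(),P.mean(0), np.linalg.norm(P[1]-P[0]),np.linalg.norm(P[2]-P[1]), np.degrees(np.arctan2(*(P[1]-P[0])[[1,0]])))
print('plate far-left corners',[f(u,v,95).round(1) for u,v in [(249,160),(499,160),(497,358)]])
print('lock from plate', (f(249,160,95)+f(497,358,95))/2)
E
```

```text
[[485.4, 103.0, 156.0], [482.6, 138.0, 156.0], [497.2, 139.3, 156.0], [500.1, 104.1, 156.0]] [491.3241253  121.11034946 156.        ] 35.15283453049506 14.703030072821159 94.5318596288626
plate far-left corners [array([467.4,  96.6,  95. ]), array([463.5, 146.2,  95. ]), array([513.1, 150.9,  95. ])]
lock from plate [490.23369761 123.7243276   95.        ]
```

carry_out(
  moves=[
    [0.6,[0,0,35],[0,0,0]],
    [0.6,[0,0,70],[0,0,0]],
    [0.6,[0,0,100],[0,0,0]],
    [0.6,[0,0,121],[0,0,0]],
    [0.6,[0,0,121],[0,0,0]],
  ],
)

```text
time_s: 14.42
tcp_pos: [489.4, 123.3, 121.6]
orientation: [0.0, 0.679, 0.734, -0.003]
contact_force: [-0.1, 0.1, 0.1]
gripper_width: 0.602
```

carry_out(
  moves=[
    [0.6,[0,0,0],[0,0,0]],
    [0.6,[0,0,0],[0,0,0]],
  ],
)

```text
time_s: 14.68
tcp_pos: [491.8, 123.6, 124.0]
orientation: [0.002, 0.679, 0.734, -0.001]
contact_force: [0.5, -0.6, -0.1]
gripper_width: 0.598
```

```bash
python3 - <<'E'
from h import *
import pickle
w=snap('wrist','w12.png')
s=r.sense();print(s['tcp_pos'],s['contact_force'],s['torque']); plan([490.7,124,123],tool(94.7,0))
E
```

```text
[491.69058977 123.59175171 123.87451927] [0.90507302 0.00117832 0.57826853] [ 0.00143907 -0.03585007 -0.00180971]
shift [0.5, -1.0, 0.9] rot [0.1, 0.3, -0.3] rows 0.04
```

View pics/w12.png

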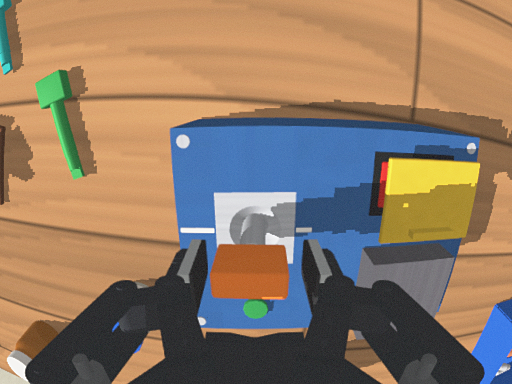

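carry_out(
  moves=[
    [0.6,[0.4,-1,0],[0,0,0]],
    [0.45,[0.4,-1,0],[0,0,0]],
    [0.3,[0.4,-1,0],[0,0,0]],
    [0.3,[0.4,-1,0],[0,0,0]],
    [0.3,[0.4,-1,0],[0,0,0]],
  ],
)

```text
time_s: 15.35
tcp_pos: [490.0, 123.8, 122.9]
orientation: [0.002, 0.679, 0.734, -0.002]
contact_force: [0.3, 0.2, 2.8]
gripper_width: 0.41
```

```bash
python3 - <<'E'
from h import *
import pickle
w=snap('wrist','w13.png')
s=r.sense();print(s['tcp_pos'],s['contact_force'],s['torque'],s['gripper_width'])
E
```

```text
[490.0473021  123.83601284 122.93206422] [0.22793845 0.18131961 2.23691089] [ 0.11901929  0.05325636 -0.00961279] 0.4104098276138733
```

View pics/w13.png

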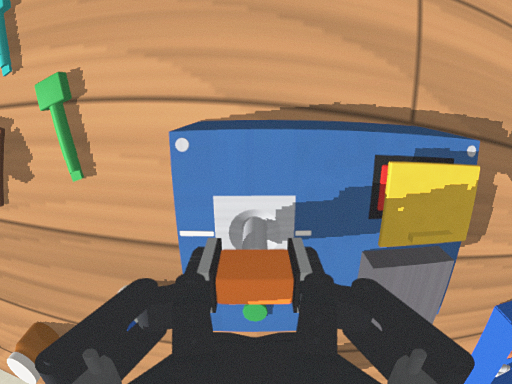

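carry_out(
  moves=[
    [0.3,[0,0,0.3],[0,0,-5]],
    [0.3,[0,0,0.3],[0,0,-10]],
    [0.3,[0,0,0.3],[0,0,-15]],
    [0.3,[0,0,0.3],[0,0,-20]],
    [0.3,[0,0,0.3],[0,0,-20]],
  ],
)

```text
time_s: 16.02
tcp_pos: [490.3, 123.5, 122.8]
orientation: [0.002, 0.542, 0.84, -0.002]
contact_force: [0.1, -1.3, 4.7]
gripper_width: 0.409
```

```bash
cat > q.py <<'E'
from h import *
s=r.sense();e=Rt().as_matrix();print(s['time_s'],s['tcp_pos'].round(2),s['contact_force'].round(2),s['torque'].round(3),'w',round(s['gripper_width'],3),'xang',round(np.degrees(np.arctan2(e[1,0],e[0,0])),1),'j6',s['joint_pos'][5].round(3))
E
python3 q.py
```

```text
16.025 [490.33 123.54 122.84] [ 0.14 -1.31  4.72] [-0.273  0.003 -0.014] w 0.409 xang 114.4 j6 -0.321
```

carry_out(
  moves=[
    [0.3,[0,0,0],[0,0,-3]],
    [0.3,[0,0,0],[0,0,-6]],
    [0.3,[0,0,0],[0,0,-6]],
  ],
)

```text
time_s: 16.4
tcp_pos: [490.4, 123.4, 122.8]
orientation: [0.002, 0.498, 0.867, -0.002]
contact_force: [-0.3, -2.4, 4.4]
gripper_width: 0.408
```

carry_out(
  moves=[
    [0.3,[0,0,0],[0,0,-3]],
    [0.3,[0,0,0],[0,0,-5]],
    [0.3,[0,0,0],[0,0,-5]],
  ],
)

```text
time_s: 16.77
tcp_pos: [490.3, 123.4, 122.7]
orientation: [0.001, 0.459, 0.888, -0.002]
contact_force: [0.7, -2.8, 5.4]
gripper_width: 0.414
```

carry_out(
  moves=[
    [0.3,[0,0,0],[0,0,-3]],
    [0.3,[0,0,0],[0,0,-5]],
    [0.3,[0,0,0],[0,0,-5]],
  ],
)

```text
time_s: 17.15
tcp_pos: [490.2, 123.4, 122.6]
orientation: [0.001, 0.42, 0.908, -0.003]
contact_force: [0.8, -3.7, 4.3]
gripper_width: 0.412
```

```bash
python3 q.py
```

```text
17.15 [490.25 123.4  122.6 ] [ 0.77 -3.68  4.34] [-1.035 -0.396 -0.048] w 0.412 xang 130.4 j6 -0.601
```

carry_out(
  moves=[
    [0.3,[-0.4,-0.3,0],[0,0,0]],
    [0.3,[-0.4,-0.3,0],[0,0,-2]],
    [0.3,[-0.4,-0.3,0],[0,0,-4]],
    [0.3,[-0.4,-0.3,0],[0,0,-4]],
  ],
)

```text
time_s: 17.65
tcp_pos: [489.9, 123.2, 122.3]
orientation: [0.001, 0.387, 0.922, -0.002]
contact_force: [2.3, -3.7, 1.6]
gripper_width: 0.409
```

```bash
python3 q.py
```

```text
17.65 [489.91 123.18 122.27] [ 2.28 -3.74  1.58] [-0.978 -0.687 -0.03 ] w 0.409 xang 134.4 j6 -0.673
```

carry_out(
  moves=[
    [0.3,[0,0,0],[0,0,-2]],
    [0.3,[0,0,0],[0,0,-4]],
    [0.3,[0,0,0],[0,0,-4]],
  ],
)

```text
time_s: 18.02
tcp_pos: [490.0, 123.1, 122.2]
orientation: [0.001, 0.355, 0.935, -0.002]
contact_force: [3.0, -3.6, -1.5]
gripper_width: 0.41
```

```bash
python3 q.py
```

```text
18.025 [490.03 123.1  122.19] [ 2.99 -3.57 -1.54] [-1.029 -0.864 -0.052] w 0.41 xang 138.5 j6 -0.743
```

carry_out(
  moves=[
    [0.3,[0,0,0.5],[0,0,0]],
    [0.3,[0,0,1],[0,0,0]],
    [0.3,[0,0,1],[0,0,0]],
  ],
)

```text
time_s: 18.4
tcp_pos: [490.0, 123.1, 121.6]
orientation: [0.001, 0.355, 0.935, -0.002]
contact_force: [3.1, -4.9, 3.4]
gripper_width: 0.413
```

```bash
python3 q.py
```

```text
18.4 [490.04 123.14 121.65] [ 3.06 -4.9   3.36] [-1.166 -0.587  0.009] w 0.413 xang 138.4 j6 -0.742
```

carry_out(
  moves=[
    [0.3,[-0.9,-0.3,0],[0,0,0]],
    [0.3,[-0.9,-0.3,0],[0,0,0]],
    [0.3,[-0.9,-0.3,0],[0,0,0]],
  ],
)

```text
time_s: 18.77
tcp_pos: [490.1, 122.9, 121.4]
orientation: [0.0, 0.355, 0.935, -0.002]
contact_force: [1.0, -0.5, 3.5]
gripper_width: 0.411
```

```bash
python3 q.py
```

```text
18.775 [490.09 122.94 121.41] [ 1.   -0.45  3.55] [-0.345 -0.278 -0.01 ] w 0.411 xang 138.4 j6 -0.744
```

carry_out(
  moves=[
    [0.3,[0,0,0.2],[0,0,-2]],
    [0.3,[0,0,0.2],[0,0,-4]],
    [0.3,[0,0,0.2],[0,0,-4]],
  ],
)

```text
time_s: 19.15
tcp_pos: [490.3, 122.8, 120.9]
orientation: [0.0, 0.322, 0.947, -0.002]
contact_force: [2.3, -0.9, -1.5]
gripper_width: 0.409
```

```bash
python3 q.py
```

```text
19.15 [490.26 122.77 120.95] [ 2.32 -0.88 -1.47] [-0.095 -0.645  0.021] w 0.409 xang 142.5 j6 -0.814
```

carry_out(
  moves=[
    [0.3,[0,0,0],[0,0,-2]],
    [0.3,[0,0,0],[0,0,-4]],
    [0.3,[0,0,0],[0,0,-4]],
  ],
)

```text
time_s: 19.52
tcp_pos: [490.2, 122.6, 121.1]
orientation: [0.0, 0.289, 0.957, -0.002]
contact_force: [2.5, -0.3, -3.3]
gripper_width: 0.409
```

```bash
python3 q.py
```

```text
19.525 [490.2  122.58 121.12] [ 2.52 -0.33 -3.33] [ 0.046 -0.695  0.01 ] w 0.409 xang 146.4 j6 -0.884
```

carry_out(
  moves=[
    [0.3,[0,0,1],[0,0,0]],
    [0.3,[0,0,1],[0,0,0]],
    [0.3,[0,0,1],[0,0,0]],
  ],
)

```text
time_s: 19.9
tcp_pos: [490.3, 122.6, 120.3]
orientation: [0.0, 0.289, 0.957, -0.002]
contact_force: [1.3, 0.4, -0.6]
gripper_width: 0.413
```

```bash
python3 q.py; python3 -c "
from h import *
w=snap('wrist','w14.png')"
```

```text
19.9 [490.25 122.55 120.3 ] [ 1.33  0.41 -0.61] [ 0.148 -0.405 -0.009] w 0.413 xang 146.4 j6 -0.883
```

View pics/w14.png

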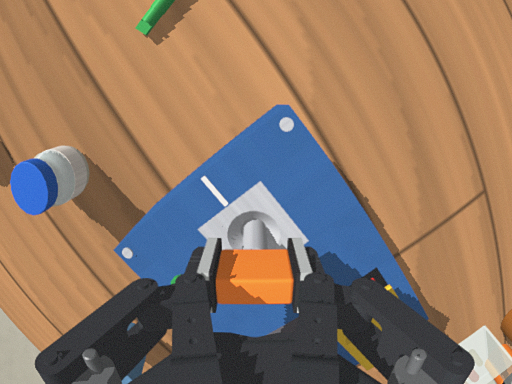

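carry_out(
  moves=[
    [0.3,[0,0,0.7],[0,0,0]],
    [0.3,[0,0,1.5],[0,0,0]],
    [0.3,[0,0,1.5],[0,0,0]],
  ],
)

```text
time_s: 20.32
tcp_pos: [490.3, 122.6, 118.7]
orientation: [0.0, 0.289, 0.957, -0.002]
contact_force: [1.1, 1.2, -0.5]
gripper_width: 0.411
```

```bash
python3 q.py
```

```text
20.325 [490.27 122.55 118.7 ] [ 1.13  1.15 -0.53] [ 0.217 -0.334  0.025] w 0.411 xang 146.4 j6 -0.883
```

carry_out(
  moves=[
    [0.3,[0,0,1],[0,0,0]],
    [0.3,[0,0,2],[0,0,0]],
    [0.3,[0,0,2.5],[0,0,0]],
    [0.3,[0,0,2.5],[0,0,0]],
  ],
)

```text
time_s: 20.82
tcp_pos: [490.4, 122.5, 116.2]
orientation: [0.0, 0.289, 0.957, -0.002]
contact_force: [2.4, 1.1, 0.0]
gripper_width: 0.412
```

```bash
python3 q.py
```

```text
20.825 [490.4  122.49 116.23] [2.41 1.08 0.01] [ 0.357 -0.248  0.033] w 0.412 xang 146.4 j6 -0.883
```

carry_out(
  moves=[
    [0.3,[-0.2,0.3,1],[0,0,0]],
    [0.3,[-0.2,0.3,2],[0,0,0]],
    [0.3,[-0.2,0.3,2.5],[0,0,0]],
    [0.3,[-0.2,0.3,2.5],[0,0,0]],
  ],
)

```text
time_s: 21.32
tcp_pos: [490.6, 122.5, 113.7]
orientation: [0.0, 0.289, 0.957, -0.002]
contact_force: [0.6, 0.1, -0.4]
gripper_width: 0.407
```

```bash
python3 q.py
```

```text
21.325 [490.65 122.49 113.7 ] [ 0.63  0.12 -0.45] [ 0.195 -0.16   0.008] w 0.407 xang 146.4 j6 -0.883
```

carry_out(
  moves=[
    [0.3,[0,0,0.6],[0,0,0]],
    [0.3,[0,0,0.6],[0,0,0]],
    [0.3,[0,0,0.6],[0,0,0]],
  ],
)

```text
time_s: 21.7
tcp_pos: [490.7, 122.5, 113.4]
orientation: [0.001, 0.289, 0.957, -0.002]
contact_force: [-0.4, -0.2, 4.0]
gripper_width: 0.408
```

```bash
python3 q.py
```

```text
21.7 [490.7  122.5  113.37] [-0.36 -0.21  3.97] [ 0.067  0.163 -0.005] w 0.408 xang 146.4 j6 -0.883
```

carry_out(
  moves=[
    [0.3,[0,0,-0.3],[0,0,5]],
    [0.3,[0,0,-0.3],[0,0,10]],
    [0.3,[0,0,-0.3],[0,0,15]],
    [0.3,[0,0,-0.3],[0,0,20]],
    [0.3,[0,0,-0.3],[0,0,20]],
  ],
)

```text
time_s: 22.32
tcp_pos: [490.4, 122.9, 113.4]
orientation: [0.0, 0.45, 0.893, -0.002]
contact_force: [-1.3, 0.1, 2.9]
gripper_width: 0.409
```

```bash
python3 q.py
```

```text
22.325 [490.37 122.88 113.4 ] [-1.29  0.14  2.93] [ 0.386  0.15  -0.008] w 0.409 xang 126.5 j6 -0.535
```

carry_out(
  moves=[
    [0.3,[0,0,0],[0,0,5]],
    [0.3,[0,0,0],[0,0,10]],
    [0.3,[0,0,0],[0,0,15]],
    [0.3,[0,0,0],[0,0,20]],
    [0.3,[0,0,0],[0,0,20]],
  ],
)

```text
time_s: 22.95
tcp_pos: [490.3, 123.3, 113.4]
orientation: [0.0, 0.598, 0.802, -0.002]
contact_force: [-2.8, 3.9, 3.0]
gripper_width: 0.411
```

```bash
python3 q.py; python3 -c "
from h import *
w=snap('wrist','w15.png');w=snap('scene','s15.png')"
```

```text
22.95 [490.25 123.31 113.41] [-2.76  3.9   3.03] [0.943 0.366 0.055] w 0.411 xang 106.6 j6 -0.187
```

View pics/w15.png

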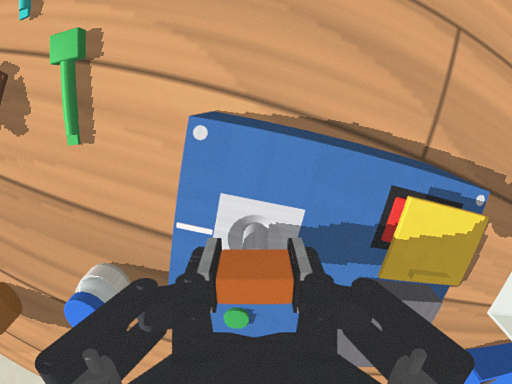

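carry_out(
  moves=[
    [0.3,[0.6,-0.2,0],[0,0,0]],
    [0.3,[0.6,-0.2,0],[0,0,5]],
    [0.3,[0.6,-0.2,0],[0,0,10]],
    [0.3,[0.6,-0.2,0],[0,0,15]],
    [0.3,[0.6,-0.2,0],[0,0,15]],
  ],
)

```text
time_s: 23.68
tcp_pos: [490.2, 123.6, 113.4]
orientation: [0.001, 0.698, 0.717, -0.001]
contact_force: [-2.1, 5.2, 3.2]
gripper_width: 0.411
```

```bash
python3 q.py
```

```text
23.675 [490.21 123.62 113.42] [-2.12  5.15  3.18] [1.377 0.324 0.061] w 0.411 xang 91.5 j6 0.076
```

carry_out(
  moves=[
    [0.3,[0.7,-0.2,0],[0,0,0]],
    [0.3,[0.8,-0.2,0],[0,0,5]],
    [0.3,[0.9,-0.2,0],[0,0,10]],
    [0.3,[0.9,-0.2,0],[0,0,15]],
    [0.3,[0.9,-0.2,0],[0,0,15]],
  ],
)

```text
time_s: 24.3
tcp_pos: [490.2, 124.2, 113.5]
orientation: [0.002, 0.785, 0.619, -0.001]
contact_force: [-0.6, 4.8, 0.8]
gripper_width: 0.411
```

```bash
python3 q.py; python3 -c "
from h import *
w=snap('wrist','w16.png');w=snap('scene','s16.png')"
```

```text
24.3 [490.24 124.16 113.45] [-0.62  4.79  0.83] [1.307 0.111 0.081] w 0.411 xang 76.5 j6 0.34
```

View pics/w16.png

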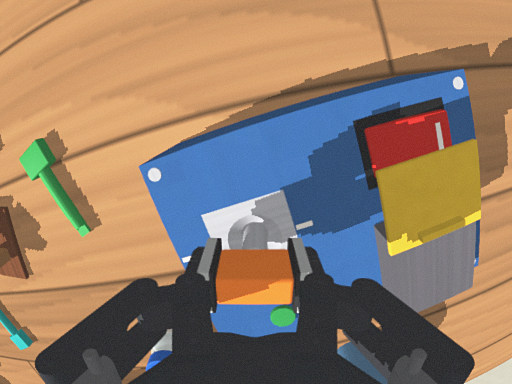

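carry_out(
  moves=[
    [0.3,[0.5,-0.1,0],[0,0,4]],
    [0.3,[0.6,-0.1,0],[0,0,8]],
    [0.3,[0.6,-0.1,0],[0,0,12]],
    [0.3,[0.6,-0.1,0],[0,0,12]],
  ],
)

```text
time_s: 24.9
tcp_pos: [490.4, 124.5, 113.5]
orientation: [0.002, 0.846, 0.534, -0.001]
contact_force: [-0.3, 4.0, 0.9]
gripper_width: 0.415
```

```bash
python3 q.py; python3 -c "
from h import *
w=snap('wrist','w17.png')"
```

```text
24.9 [490.36 124.55 113.47] [-0.26  3.96  0.92] [1.218 0.032 0.104] w 0.415 xang 64.5 j6 0.55
```

View pics/w17.png

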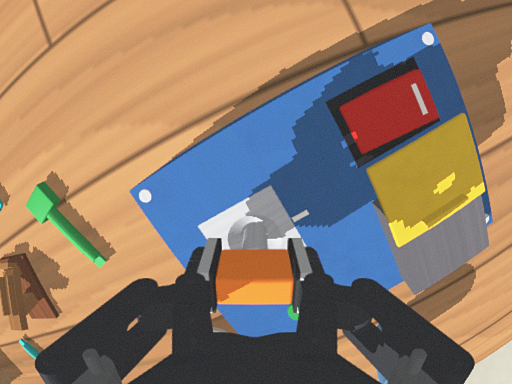

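carry_out(
  moves=[
    [0.3,[0.4,-0.2,0],[0,0,3]],
    [0.3,[0.4,-0.2,0],[0,0,6]],
    [0.3,[0.4,-0.2,0],[0,0,9]],
    [0.3,[0.4,-0.2,0],[0,0,9]],
  ],
)

```text
time_s: 25.45
tcp_pos: [490.5, 124.8, 113.5]
orientation: [0.002, 0.885, 0.466, -0.001]
contact_force: [0.3, 4.4, -0.5]
gripper_width: 0.406
```

```bash
python3 q.py; python3 -c "
from h import *
import pickle
w=snap('wrist','w18.png'); pickle.dump(dict(w=w),open('c18.pkl','wb'))"
```

```text
25.45 [490.45 124.82 113.45] [ 0.29  4.36 -0.45] [ 0.962 -0.065  0.072] w 0.406 xang 55.5 j6 0.708
```

View pics/w18.png

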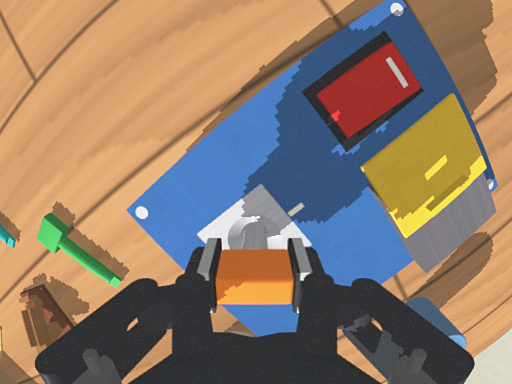

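```bash
python3 - <<'E'
from h import *
import pickle
w=pickle.load(open('c18.pkl','rb'))['w']
c=np.array([497,179.8]); a=np.radians(4.9); B=np.array([[np.cos(a),-np.sin(a)],[np.sin(a),np.cos(a)]])
box=lambda p:(B.T@(p[:2]-c)).round(1)
for u,v in [(361,167),(453,95),(486,165),(403,234)]: print('plate',box(onz(w,u,v,123,True)))
for u,v in [(317,97),(394,42),(423,90),(350,138)]: print('rocker',box(onz(w,u,v,101,True)))
print(box(onz(w,142,212.5,95,True)),box(onz(w,397,9,95,True)))
E
```

```text
plate [-18.7  16.4]
plate [-17.3  80.5]
plate [29.7 81.8]
plate [27.7 16.3]
rocker [-55.1  22.5]
rocker [-54.   78.1]
rocker [-22.3  77.2]
rocker [-26.8  23.9]
[-67.6 -97.5] [-67.8  96.7]
```

```bash
python3 - <<'E'
from h import *
import pickle
d=pickle.load(open('c0.pkl','rb'))
c=np.array([497,179.8]); a=np.radians(4.9); B=np.array([[np.cos(a),-np.sin(a)],[np.sin(a),np.cos(a)]])
print('closed',[ (B.T@(onz(d['top'],105+u/4-.4,150+v/4-.4,123)[:2]-c)).round(1) for u,v in [(66,212),(176,200),(181,280),(70,292)]])
E
```

```text
closed [array([-12. ,  82.8]), array([-12.3,  12.7]), array([-63.5,  13.8]), array([-63.1,  84.2])]
```

carry_out(
  moves=[
    [0.3,[0.4,-0.3,0],[0,0,2]],
    [0.3,[0.4,-0.3,0],[0,0,4]],
    [0.3,[0.4,-0.3,0],[0,0,4]],
    [0.55,[0.4,-0.3,0],[0,0,4]],
    [0.6,[0.4,-0.3,0],[0,0,4]],
  ],
)

```text
time_s: 26.12
tcp_pos: [489.8, 125.0, 113.4]
orientation: [0.002, 0.901, 0.434, -0.002]
contact_force: [0.4, 0.0, 0.1]
gripper_width: 0.6
```

```bash
python3 q.py; python3 -c "
from h import *
w=snap('wrist','w19.png')"
```

```text
26.125 [489.78 125.03 113.4 ] [0.38 0.02 0.08] [-0.021 -0.048 -0.03 ] w 0.6 xang 51.4 j6 0.781
```

View pics/w19.png

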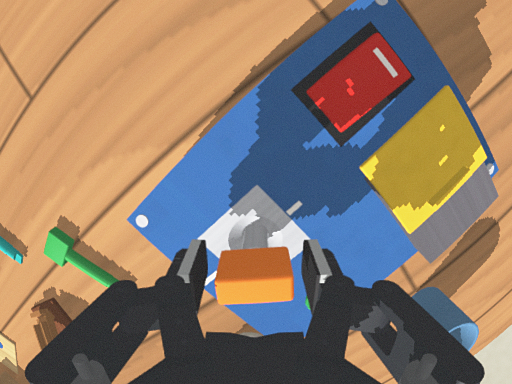

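carry_out(
  moves=[
    [0.6,[0,0,-15],[0,0,0]],
    [0.6,[0,0,-45],[0,0,0]],
    [0.6,[0,0,-80],[0,0,0]],
    [0.4,[0,0,-110],[0,0,0]],
    [0.1,[0,0,-110],[0,0,0]],
  ],
)

```text
time_s: 26.8
tcp_pos: [492.1, 126.2, 226.9]
orientation: [0.003, 0.901, 0.434, 0.002]
contact_force: [0.3, -0.0, -0.3]
gripper_width: 0.203
```

```bash
python3 q.py; python3 -c "
from h import *
w=snap('wrist','w20.png')
plan([451,243,190],tool(94.9,0))"
```

```text
26.8 [492.05 126.21 226.85] [ 0.26 -0.03 -0.3 ] [ 0.059 -0.003 -0.023] w 0.203 xang 51.4 j6 0.782
shift [66.5, -104.3, 34.5] rot [0.2, 0.2, -43.5] rows 4.06
```

View pics/w20.png

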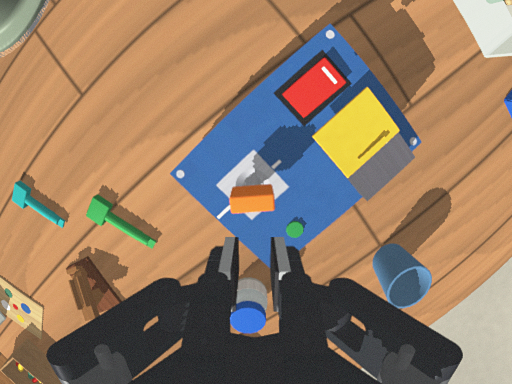

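carry_out(
  moves=[
    [0,[14,-22,0],[0,0,-9]],
    [0,[28,-44,0],[0,0,-18]],
    [0,[42,-66,5],[0,0,-27]],
    [0,[56,-88,15],[0,0,-36]],
    [0,[66.5,-104,25],[0,0,-43.5]],
  ],
)

```text
time_s: 27.48
tcp_pos: [449.1, 243.4, 196.7]
orientation: [0.001, 0.674, 0.739, -0.003]
contact_force: [0.6, 1.3, -0.0]
gripper_width: -0.001
```

carry_out(
  moves=[
    [0,[0,0,5],[0,0,0]],
    [0,[0,0,10],[0,0,0]],
    [0,[0,0,10],[0,0,0]],
    [0,[0,0,10],[0,0,0]],
  ],
)

```text
time_s: 27.98
tcp_pos: [450.7, 242.2, 188.2]
orientation: [0.002, 0.677, 0.736, -0.002]
contact_force: [-0.3, 0.3, 0.7]
gripper_width: 0.0
```

```bash
python3 q.py; python3 - <<'E'
from h import *
import pickle
w=snap('wrist','w21.png'); pickle.dump(w,open('c21.pkl','wb'))
plan([451,243,115],tool(94.9,0))
E
```

```text
27.975 [450.74 242.24 188.16] [-0.33  0.33  0.69] [0.023 0.006 0.027] w 0.0 xang 94.8 j6 0.267
shift [1.0, 0.3, 73.2] rot [-0.0, 0.3, -0.1] rows 1.17
```

View pics/w21.png

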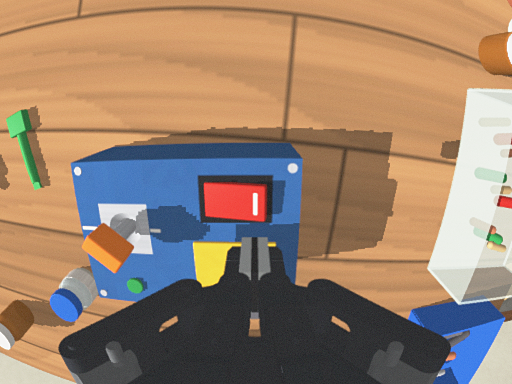

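```bash
python3 - <<'E'
from h import *
import pickle
w=pickle.load(open('c21.pkl','rb'))
print('mark',onz(w,255.5,204,107,True)); print([onz(w,u,v,z,True).round(1) for u,v,z in [(203,182,97),(267,183,110),(269,222,110),(206,220,97)]])
print('shutter edge',onz(w,194,242,123,True),onz(w,225,241,123,True))
E
```

```text
mark [450.49157181 242.64746506 107.        ]
[array([438.7, 198.4,  97. ]), array([431.6, 249.9, 110. ]), array([463.8, 254.7, 110. ]), array([472.3, 202. ,  97. ])]
shutter edge [480.90684296 196.53795388 123.        ] [477.4372204  221.13142304 123.        ]
```

carry_out(
  moves=[
    [0,[0.8,-2.5,25],[0,0,0]],
    [0,[0.8,-2.5,50],[0,0,0]],
    [0,[0.8,-2.5,72],[0,0,0]],
    [0,[0.8,-2.5,72],[0,0,0]],
    [0,[0.8,-2.5,72],[0,0,0]],
  ],
)

```text
time_s: 28.65
tcp_pos: [448.4, 243.1, 116.8]
orientation: [0.002, 0.676, 0.737, -0.001]
contact_force: [-1.0, -0.3, 1.0]
gripper_width: 0.003
```

```bash
python3 q.py; python3 - <<'E'
from h import *
w=snap('wrist','w22.png')
E
```

```text
28.65 [448.41 243.06 116.82] [-1.03 -0.34  1.02] [-0.03   0.025  0.023] w 0.003 xang 94.9 j6 0.269
```

View pics/w22.png

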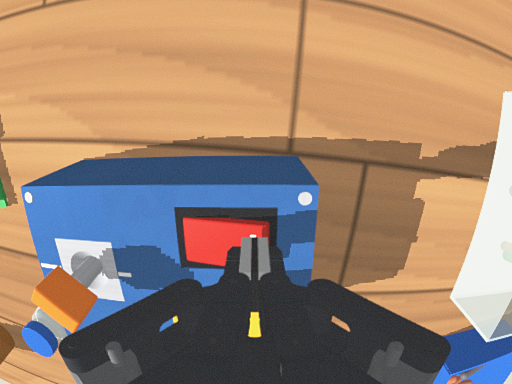

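carry_out(
  moves=[
    [0,[0,0,4],[0,0,0]],
    [0,[0,0,8],[0,0,0]],
    [0,[0,0,11],[0,0,0]],
    [0,[0,0,13],[0,0,0]],
    [0,[0,0,13],[0,0,0]],
  ],
)

```text
time_s: 29.32
tcp_pos: [447.4, 242.6, 102.6]
orientation: [0.002, 0.676, 0.737, -0.002]
contact_force: [-0.5, 0.3, 0.6]
gripper_width: -0.001
```

carry_out(
  moves=[
    [0,[0,0,2],[0,0,0]],
    [0,[0,0,4],[0,0,0]],
    [0,[0,0,5],[0,0,0]],
    [0,[0,0,5],[0,0,0]],
  ],
)

```text
time_s: 29.82
tcp_pos: [447.7, 242.9, 99.9]
orientation: [0.002, 0.676, 0.737, -0.002]
contact_force: [-6.6, -1.7, 20.2]
gripper_width: 0.004
```

```bash
python3 q.py; python3 - <<'E'
from h import *
w=snap('wrist','w23.png')
E
```

```text
29.825 [447.66 242.87  99.92] [-6.55 -1.73 20.21] [-0.516  1.396 -0.083] w 0.004 xang 94.9 j6 0.269
```

View pics/w23.png

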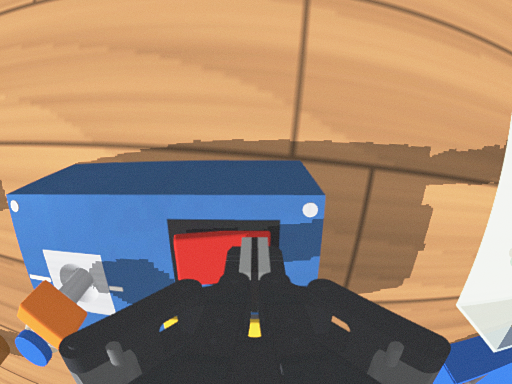

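Flipped and at its stop (20 N). Retreat up and check.

carry_out(
  moves=[
    [0,[0,0,-10],[0,0,0]],
    [0,[0,0,-40],[0,0,0]],
    [0,[0,0,-80],[0,0,0]],
    [0,[0,0,-110],[0,0,0]],
    [0,[0,-40,-120],[0,0,0]],
  ],
)

```text
time_s: 30.5
tcp_pos: [410.8, 240.6, 219.9]
orientation: [0.003, 0.677, 0.736, 0.0]
contact_force: [-1.3, -0.2, -0.4]
gripper_width: 0.001
```

carry_out(
  moves=[
    [0,[0,-40,0],[0,0,0]],
    [0,[0,-80,0],[0,0,0]],
    [0,[0,-80,0],[0,0,0]],
    [0,[0,-80,0],[0,0,0]],
    [0,[0,-80,0],[0,0,0]],
  ],
)

```text
time_s: 31.12
tcp_pos: [329.4, 233.3, 218.1]
orientation: [0.002, 0.676, 0.737, -0.002]
contact_force: [0.1, 0.1, 0.0]
gripper_width: -0.001
```

```bash
python3 q.py; python3 - <<'E'
from h import *
w=snap('wrist','w24.png');s=snap('scene','s24.png');t=snap('top','t24.png')
import pickle; pickle.dump(dict(w=w,s=s,t=t),open('c24.pkl','wb'))
b=cv2.resize(s['frame'][150:330,240:420,::-1],None,fx=3,fy=3,interpolation=cv2.INTER_CUBIC);cv2.imwrite('pics/s24c.png',b)
E
```

```text
31.125 [329.37 233.33 218.11] [0.06 0.08 0.01] [ 0.016 -0.003 -0.07 ] w -0.001 xang 94.9 j6 0.351
```

View pics/w24.png

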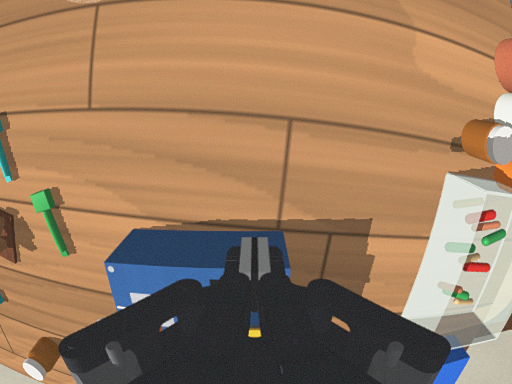

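View pics/s24c.png

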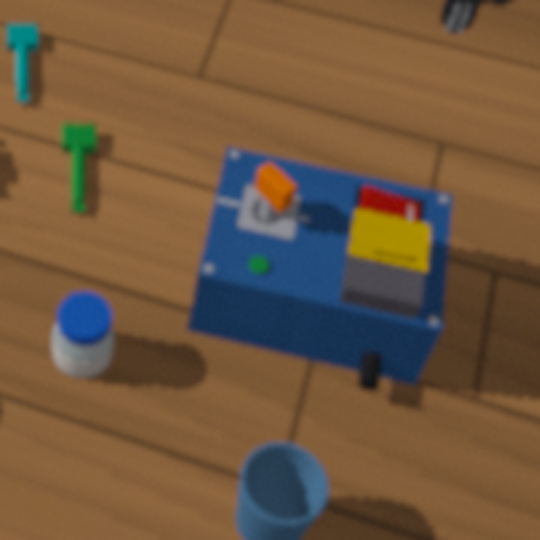

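carry_out(
  moves=[
    [0,[0,50,0],[0,0,0]],
    [0,[0,90,0],[0,0,0]],
    [0,[0,120,28],[0,0,0]],
    [0,[0,120,28],[0,0,0]],
    [0,[0,120,28],[0,0,0]],
  ],
)

```text
time_s: 31.9
tcp_pos: [447.2, 243.1, 189.7]
orientation: [0.001, 0.676, 0.737, -0.003]
contact_force: [-0.2, -0.4, -0.0]
gripper_width: 0.003
```

```bash
python3 q.py; python3 - <<'E'
from h import *
import pickle
w=snap('wrist','w25.png'); pickle.dump(w,open('c25.pkl','wb')); a=pickle.load(open('c21.pkl','rb'))
f=lambda w:cv2.resize(w['frame'][160:250,180:300,::-1],None,fx=3.3,fy=5,interpolation=cv2.INTER_CUBIC)
cv2.imwrite('pics/w25c.png',np.hstack([f(a),f(w)]))
E
```

```text
31.9 [447.23 243.08 189.65] [-0.16 -0.35 -0.  ] [-0.001 -0.024  0.056] w 0.003 xang 94.9 j6 0.27
```

View pics/w25c.png

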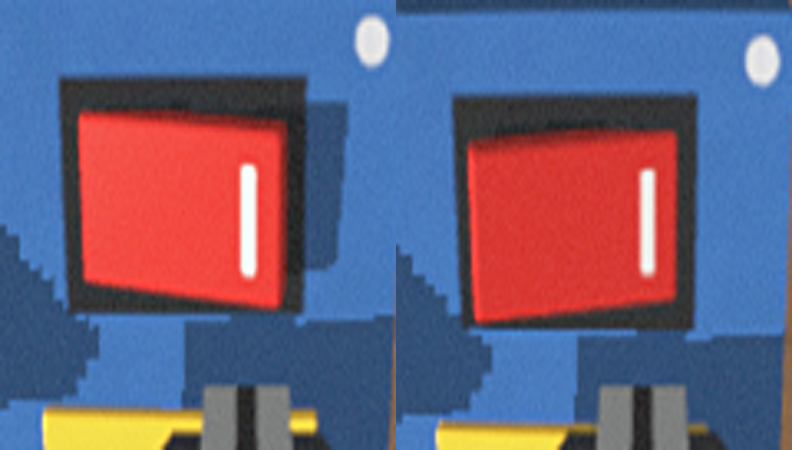

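View pics/w25.png

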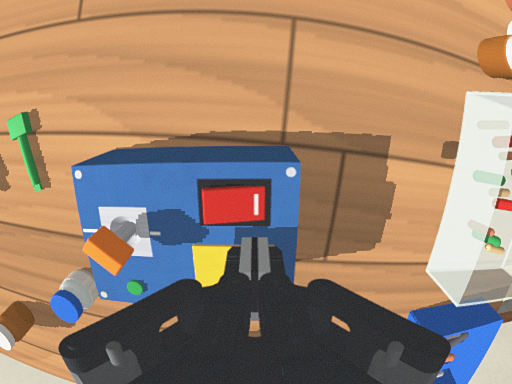

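The rocker clearly tilts the other way now, so it is on. The shutter is open, the key is upright and the gripper touches nothing. Handing in.

```bash
python3 -c "
from bench import finish_job
print(finish_job())"
```

```text
the job is handed in; nothing more can be done
None
```

The dust extractor's rocker is switched on and the job was handed in at about 32 s. `finish_job` gives no verdict, so the results below come from my own measurements.

- **Key into the lock:** I took the orange key off its rest, stood it in the lock within about 3° of the white line, and let go.
- **Finding the slot:** I took it again from above and turned it anticlockwise, with readings of about 2–5 N of downward force. At about 52° from the line it went down 9.6 mm, against the nominal 10 mm.
- **Opening the shutter:** Turning clockwise about 95° slid the shutter open by about 43 mm, measured before the last 4° of turn. The closed and open positions come from two different cameras, so allow a couple of millimetres. I then released the key and lifted clear.
- **Rocker:** I pressed the high end down with the shut fingertips; the force reached about 20 N at its stop.

**Last checks:** The last wrist picture shows the rocker tilted the other way, so on, and the shutter clear of it. The key is upright and low in the lock. The paint jar, varnish jar and cup were not touched, and they look unmoved by eye. The force reading was near zero and nothing was in contact.

**Limits of the checks:** Two things were off. Side forces of up to about 5 N built up while turning, because the key sat slightly off the gripper's axis; I corrected for them as I went. The rocker angle was judged from the picture only, not measured.

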